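# Set up the module tester and bring a loaded carrier to its test station

## Task

Get the tester ready and feed it: first tilt its display up to 60 degrees from flat and turn the zero knob until its pointer stands at the green zero mark. Then, with the carrier still at its loading station, lay every orange module flat in a bay of the carrier, and only then slide the carrier along its rail until it clicks into the test station at the green mark, not past it. Leave the other things on the bench where they are.

Things in the scene. Friction and masses are not known exactly. Their poses are not given: they have to be found in the camera images.
- display (a joint): Angle (rad) of the flat black display panel (140 x 180 x 12 mm) on the tester: 0 = lying flat on the deck face up, grows as its far edge is raised (60 degrees = 1.047), end stop 1.6. The hinge is stiff: the panel stays wherever it is left; raising it takes about 5 to 8 N at the bar.
- display_hinge (a point): Point on the display's hinge axis at mid-width, on the panel's near edge, 52 mm above the bench; x away from the operator, y (the axis) to the left, yaw within 0.12. The blue tester housing, fixed, reaches from 90 mm nearer than this point to 140 mm beyond it and 105 mm to either side, deck 42 mm high; the knob is 50 mm nearer than the hinge.
- display_bar (a point): Centre of the steel pull bar of the display (moves with it): round, 10 mm diameter, 108 mm long, along display_hinge's y, 175 mm from the hinge axis. 30 mm of gap to the panel over the middle 90 mm, only the bench below. It can be pinched from above, tool vertical, and turns in the pinch as the panel swings.
- zero_knob (a joint): Angle (rad) of the zero knob: 0 = its red pointer line at the long green zero tick (pointing along display_hinge's +x, towards the display); positive = pointer turned counter-clockwise seen from above. Stops at -1.4 and +1.4; light friction (0.04 N m), stays where it is left.
- knob_grip (a point): Point on the knob's vertical axis, 69 mm above the bench. The knob's grip is a bar 42 mm long (along the pointer), 11 mm thick, from 51 to 77 mm above the bench; pinch it across its thickness. The round black flange below it, 46 mm across, has its top 51 mm above the bench.
- carrier (a joint): Travel (m) of the module carrier (grey floor, black walls) along its rail: 0 = loading station (yellow mark on the rail's front edge), 0.090 = test station (green mark), end stop 0.105, past the test station. Grows along carrier_mid's +y (robot's left). A sprung ball detent holds it at either station with about 5 N, and draws it in over the last 4 mm or so; sliding between takes 1 to 2 N.
- carrier_mid (a point): Centre of the carrier's tray floor, 26 mm above the bench (moves with it); y along the rail to the left, x away from the robot. The tray is 62 (x) by 268 mm (y), walls and dividers 3 mm thick standing 5 mm above the floor: six open bays in a row along y, each 56 (x) by 41 mm (y) inside, centred at y = -110.5, -66.3, -22.1, +22.1, +66.3, +110.5 mm.
- carrier_post (a point): Red upright grip post on the carrier's right-hand end, 157 mm right of carrier_mid, 18 mm diameter, from the floor level to 34 mm above it; this point is on its axis, 22 mm above the tray floor (48 mm above the bench).
- module0: Orange module, flat block 44 (its x) x 34 (its y) x 20 mm, white label on top, 90 g or so, loose; origin at its centre. Fits a bay with its 44 mm side along carrier_mid's x. None if absent in this run. Either end and either face will do.
- module1: Orange module, flat block 44 (its x) x 34 (its y) x 20 mm, white label on top, 90 g or so, loose; origin at its centre. Fits a bay with its 44 mm side along carrier_mid's x. None if absent in this run. Either end and either face will do.
- module2: Orange module, flat block 44 (its x) x 34 (its y) x 20 mm, white label on top, 90 g or so, loose; origin at its centre. Fits a bay with its 44 mm side along carrier_mid's x. None if absent in this run. Either end and either face will do.
- module3: Orange module, flat block 44 (its x) x 34 (its y) x 20 mm, white label on top, 90 g or so, loose; origin at its centre. Fits a bay with its 44 mm side along carrier_mid's x. None if absent in this run. Either end and either face will do.
- module4: Orange module, flat block 44 (its x) x 34 (its y) x 20 mm, white label on top, 90 g or so, loose; origin at its centre. Fits a bay with its 44 mm side along carrier_mid's x. None if absent in this run. Either end and either face will do.
- module5: Orange module, flat block 44 (its x) x 34 (its y) x 20 mm, white label on top, 90 g or so, loose; origin at its centre. Fits a bay with its 44 mm side along carrier_mid's x. None if absent in this run. Either end and either face will do.
- solder_spool: metal solder spool, 44 mm across, 40 high. Bystander, loose: leave alone. Origin at the centre of its underside.
- green_board: small green circuit board, 50 x 70 x 8 mm, 12 mm high over its parts. Bystander, loose: leave alone. Origin at the centre of its underside.
- flux_jar: amber jar, 40 mm across, 45 high. Bystander, loose: leave alone. Origin at the centre of its underside.
- multimeter: yellow handheld meter lying flat, 160 x 75 x 30 mm. Bystander, loose: leave alone. Origin at the centre of its underside.
- screwdriver: screwdriver lying flat, 160 mm long. Bystander, loose: leave alone. Origin at the centre of its underside.
- heat_sink_puck: steel and brass puck, 52 mm across, 18 high. Bystander, loose: leave alone. Origin at the centre of its underside.
Not all that is in view belongs to the job. Leave any pink look-alike of the module2 alone. Leave any black look-alike of the module5 alone.

How it is judged:
By the outcome, as a careful person would: the job done as asked, in the order asked, and still so for the second after the job is handed in, with the robot touching nothing.
Of module0, module1, module2, module3, module4, module5 only 4 to 6 are there at a start; the rules pass over those that are not, and their reading is None.
At some moment in a run one of module0, module1, module2, module3, module4, module5 may be knocked a few centimetres aside while the robot is not near it.
Once in a run the grip may slacken for a moment while it holds something.
It also fails if it takes over 210 s, if anything falls off the work surface, if the arm or the gripper's body presses on something with over 40 N, if the wrist force passes 120 N, or if a joint passes its speed limit or range.

## Robot

A 7-joint arm with a two-finger parallel gripper is mounted at the origin on the work surface. World frame = base frame: x ahead of the robot, y to its left, z up, the work surface at z = 0. Lengths are in m, angles in rad, forces in N, time in s.
With the tool pointing down it reaches from about 0.4 to 0.9 m from the base axis. Payload 5.6 kg.
Tool frame: the origin (TCP) lies on the centre line of the jaws, within the pads' length; the fingertips stand 11 mm ahead of it and the grasp point (between the pads) lies 8 mm behind it; z points along the fingers, y is the direction in which the jaws open and shut (so a half turn about z gives the same grasp; the last joint's range is limited). The gripper opens to 92 mm and grips with 3 to 60 N. Pads are 20 mm wide; open, the fingers measure 128 mm over their backs; the gripper's body (75 mm by 189 mm) begins 69 mm behind the grasp point.
Start: joints at [-1.146, 0.468, -0.012, 1.603, 0.006, 1.071, -0.056], TCP at [0.293, 0.58, 0.226] pointing down, gripper open.
Joint ranges: [-2.53, 2.53], [-0.31, 2.02], [-1.57, 1.55], [0.28, 2.44], [-1.29, 4.43], [0.15, 1.84], [-2.92, 2.92]. Speed limits (rad/s): [2.57, 2.57, 3.14, 3.14, 3.14, 3.14, 3.14].

## Interface

Orientations are given as a rotation vector (axis times angle).
In Python, from bench import get_obs, grab_frame, calibration, close_job, recognise, tip_of gives the robot as it stands. The module is installed in compiled form; this text tells all that it offers.
- The arm moves only by the tool carry_out, never from a script. Its argument "steps" is a list of rows, each a list of 3 entries, a list of its own where there are three numbers: the closure, from 0 (fully open) to 1 (shut), then the shift along the world's x, y, z in cm, then the turn, a rotation vector about the world's x, y, z in degrees. A call has 1 to 20 rows; each row shifts and turns the pose as measured when the row begins; what a row does not reach is not made up. A row lasts 1/10 s, in which the tool goes at most 50 mm and 8.59 degrees, less where a joint would pass 70% of its speed; a pose out of reach is approached as far as the arm can. A call with a gripper value outside its range is refused whole. The fingers move at their own pace and stop on an object; the grip force is fixed at half the most. Time passes only in rows, so rows that do not move let the fingers close. It gives the time, the measured TCP pose, the force and the opening at its end, in the units of the state.
- get_obs(): the state, without advancing time (a new reading comes with each control period).
- grab_frame(name): name is "scene" or "top" or "wrist"; returns the picture (400x640x3 uint8, red, green, blue); there is no depth.
- calibration(name): a dict with "intrinsics" (3x3 intrinsics, pixels), "origin" and "rotation" of the camera in the world; the wrist camera has in their place "mount" (4x4, takes a point from camera to tool coordinates, whose origin is the TCP and whose axes are the flange's). Camera axes: x right, y up, looking along -z (the intrinsics and any distortion apply to the point x, -y, -z); pixel columns grow to the right and rows downward; lengths in m; the calibration is good to about 2 mm. A picture is of the moment at which its call begins: read the wrist's pose just before it. calibration takes no time and is no camera call.
- close_job(): hands the job in, once; it reports no verdict.
Trained networks look in the newest picture that a camera, given by its name, has taken for a name from the list of things; names that differ only in an ending like _2 or _b are one class to them, and where a whole thing is asked for, a point or a joint stands for the part that bears it (a point fixed in the world has none). Each returns a list of dicts, best first, with "score" (0 to 1); they miss things now and then, are a little off and sometimes report something else, mostly with a low value. They report only what shows in the picture. A call takes as long as a camera call. They do not tell look-alikes from the thing itself.
- recognise(name, camera): "rect" ([left, top, right, bottom] in pixels, round what is visible of it).
- tip_of(name, camera): "point" ([column, row] in pixels: a listed point, or the origin of a listed thing).
The state is a dict: "clock": time; "joint_pos": joint angles; "joint_velocities": joint speeds; "joint_torque": joint torques, N m; "position": TCP position; "ee_rot": TCP orientation; "force": force on the tool from outside, world axes, zero at the start; "ft_torque": the same for the moment, N m; "width": opening from 0.0 (shut) to 1.0 (fully open).
Only numpy, scipy, OpenCV 4.12 (cv2) and the standard library are available. Lean on these libraries where they do the work, as an engineer would, in place of code of your own. Each camera call takes 0.05 s, during which the arm holds its last target.

## Working session

There is one attempt and no reset: what is moved stays moved. The work goes in short steps, Python scripts to look and compute and a tool call to move; the robot and the scene stay as the last step left them, time stands still between calls to the robot, and variables do not carry over. Pictures are saved under pics/ and viewed, and the job is handed in when it is done.

Besides the shell and the picture viewer there is one more tool, called after "Request:" by a JSON object that holds its "fn" and its "kwargs", one argument or row to a line. carry_out: Moves the arm, as the interface text tells. Its arguments: {"type":"object","properties":{"steps":{"type":"array"}},"required":["steps"]}

```bash
ls; mkdir -p pics; cat > h.py <<'E'
import numpy as np, cv2
from bench import *
from scipy.spatial.transform import Rotation as R
def save(name,fn):
    im=grab_frame(name); cv2.imwrite('pics/'+fn,im[:,:,::-1]); return im
def cam(name,obs=None):
    c=calibration(name); K=np.array(c['intrinsics'])
    if 'mount' in c:
        M=np.array(c['mount']); o=obs or get_obs()
        Rt=R.from_rotvec(o['ee_rot']).as_matrix()
        return K,Rt@M[:3,:3],Rt@M[:3,3]+np.array(o['position'])
    return K,np.array(c['rotation']),np.array(c['origin'])
def unproj(name,px,z,obs=None):
    K,Rm,o=cam(name,obs)
    d=np.linalg.inv(K)@np.array([px[0],px[1],1.0]); d=Rm@np.array([d[0],-d[1],-d[2]])
    return o+d*(z-o[2])/d[2]
def proj(name,P,obs=None):
    K,Rm,o=cam(name,obs)
    p=Rm.T@(np.array(P)-o); p=K@np.array([p[0],-p[1],-p[2]]); return p[:2]/p[2]
E
python3 - <<'E'
from h import *
np.set_printoptions(precision=4,suppress=True)
o=get_obs()
print(o)
for n in ('scene','top','wrist'):
    print(n,calibration(n)); save(n,n+'0.png')
E
```

```text
pics
{'clock': 0.0, 'joint_pos': array([-1.146 ,  0.4683, -0.0116,  1.6036,  0.006 ,  1.0714, -0.0563]), 'joint_velocities': array([-0.0003,  0.0007, -0.001 , -0.0014, -0.0007,  0.002 , -0.0005]), 'joint_torque': array([ -0.0001, -52.0571,  -0.0122, -24.3763,  -0.0566,   0.0172,
         0.0001]), 'position': array([0.2929, 0.5796, 0.2247]), 'ee_rot': array([-0.7282, -3.0557,  0.0027]), 'force': array([-0.2814,  0.0799, -0.0611]), 'ft_torque': array([-0.0099, -0.0117,  0.0081]), 'width': 0.9977798372863443}
scene {'intrinsics': array([[386.4884,   0.    , 316.4899],
       [  0.    , 386.4884, 204.216 ],
       [  0.    ,   0.    ,   1.    ]]), 'origin': array([ 1.1418, -0.3669,  0.8066]), 'rotation': array([0.6554, 0.3859, 1.0388])}
top {'intrinsics': array([[363.7316,   0.    , 319.8635],
       [  0.    , 363.7316, 199.1027],
       [  0.    ,   0.    ,   1.    ]]), 'origin': array([ 0.3617, -0.0689,  1.0251]), 'rotation': array([ 0.1643, -0.1659, -1.5333])}
wrist {'intrinsics': array([[287.3661,   0.    , 322.2532],
       [  0.    , 287.3661, 198.9705],
       [  0.    ,   0.    ,   1.    ]]), 'mount': array([[-0.0007,  0.9649,  0.2628,  0.0749],
       [ 1.    ,  0.0009, -0.0007, -0.0009],
       [-0.0009,  0.2628, -0.9649, -0.1586],
       [ 0.    ,  0.    ,  0.    ,  1.    ]])}
```

```bash
sed -i "s/return K,np.array(c\['rotation'\]),/return K,R.from_rotvec(c['rotation']).as_matrix(),/" h.py
```

```text
(no output)
```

View pics/top0.png

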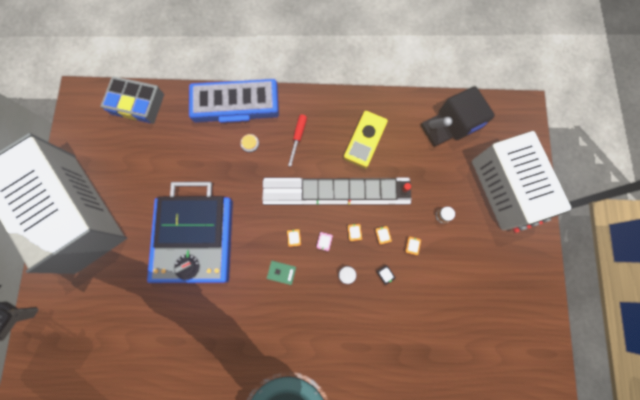

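View pics/scene0.png

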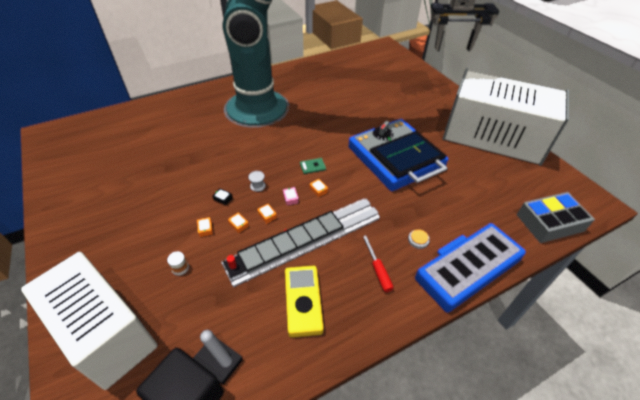

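View pics/wrist0.png

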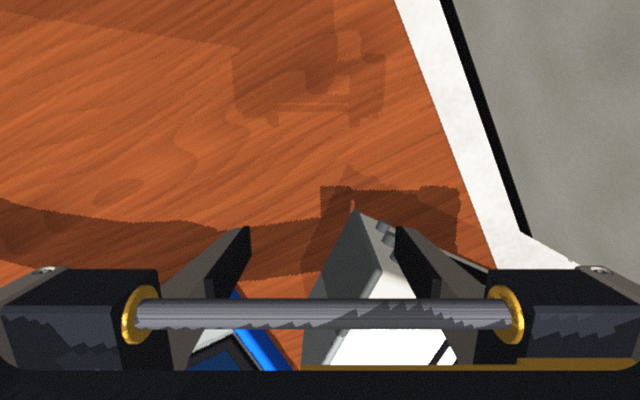

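```bash
python3 - <<'E'
from h import *
np.set_printoptions(precision=4,suppress=True)
im=save('top','top1.png')
Z=dict(display_hinge=.052,display_bar=.052,knob_grip=.069,carrier_mid=.026,carrier_post=.048,module0=.01,solder_spool=0,flux_jar=0,heat_sink_puck=0,multimeter=0,screwdriver=0,green_board=0)
for n,z in Z.items():
    for r in tip_of(n,'top'):
        print(n,round(r['score'],2),np.round(r['point'],1),unproj('top',r['point'],z)[:2])
save('scene','scene1.png')
print('scene')
for n,z in Z.items():
    for r in tip_of(n,'scene'):
        print(n,round(r['score'],2),np.round(r['point'],1),unproj('scene',r['point'],z)[:2])
print(get_obs()['clock'])
for f in ('top','scene'):
    im=cv2.imread(f'pics/{f}1.png')
c=cv2.imread('pics/top1.png')[165:295,260:460]; cv2.imwrite('pics/c1.png',cv2.resize(c,None,fx=4,fy=4,interpolation=cv2.INTER_CUBIC))
c=cv2.imread('pics/top1.png')[170:295,140:260]; cv2.imwrite('pics/c2.png',cv2.resize(c,None,fx=4,fy=4,interpolation=cv2.INTER_CUBIC))
E
```

```text
display_hinge 0.67 [186.3 247.3] [0.4281 0.284 ]
display_hinge 0.65 [380.6 234.9] [ 0.4773 -0.2324]
display_bar 0.96 [192.4 185.4] [0.5977 0.2854]
display_bar 0.33 [280.7 270.6] [0.3752 0.0302]
knob_grip 0.51 [362.3 138.2] [ 0.7441 -0.1796]
knob_grip 0.48 [185.1 266.7] [0.3772 0.2755]
carrier_mid 0.79 [352.  188.2] [ 0.6102 -0.1564]
carrier_post 0.91 [402.8 188. ] [ 0.6098 -0.2951]
module0 0.79 [416.2 246.3] [ 0.4536 -0.3384]
module0 0.75 [382.3 272.8] [ 0.3785 -0.2437]
module0 0.71 [321.5 239.6] [ 0.464  -0.0746]
module0 0.6 [295.  236.2] [ 0.4712 -0.0004]
module0 0.56 [357.5 231.2] [ 0.4907 -0.1748]
module0 0.52 [380.  233.4] [ 0.4865 -0.2378]
module0 0.27 [279.6 271.5] [0.3733 0.0373]
solder_spool 0.59 [347.4 275.8] [ 0.3675 -0.1491]
flux_jar 0.75 [441.3 215.7] [ 0.5439 -0.415 ]
heat_sink_puck 0.61 [249.1 142.6] [0.7468 0.1495]
multimeter 0.98 [363.8 140.3] [ 0.7651 -0.1922]
screwdriver 0.49 [296.7 141.3] [0.7555 0.008 ]
green_board 0.75 [279.  268.5] [0.3815 0.0405]
green_board 0.68 [363.5 139. ] [ 0.7692 -0.1912]
scene
display_hinge 0.56 [393.7 141.4] [0.4351 0.2791]
display_bar
[... 186 characters left out ...]
_post 0.68 [229.7 261.1] [ 0.6134 -0.3086]
module0 0.67 [266.1 212.2] [ 0.4835 -0.1665]
module0 0.67 [290.7 195.8] [ 0.4594 -0.0817]
module0 0.63 [235.5 221.9] [ 0.4774 -0.2512]
module0 0.6 [204.8 226.8] [ 0.4562 -0.3278]
module0 0.54 [316.9 185.8] [0.4586 0.0018]
module0 0.49 [223.  198.6] [ 0.3825 -0.2534]
solder_spool 0.67 [236.2 220.8] [ 0.4664 -0.2468]
solder_spool 0.56 [257.4 183.5] [ 0.3619 -0.1436]
flux_jar 0.76 [176.7 268.3] [ 0.5405 -0.4254]
flux_jar 0.43 [266.  213.4] [ 0.4791 -0.1658]
heat_sink_puck 0.51 [416.6 241.5] [0.7449 0.1411]
multimeter 0.81 [304.3 304.3] [ 0.7683 -0.1939]
green_board 0.58 [293.7 237.7] [ 0.5881 -0.1343]
green_board 0.57 [311.8 166.6] [0.3706 0.0308]
1.45
```

View crops.

View pics/c1.png

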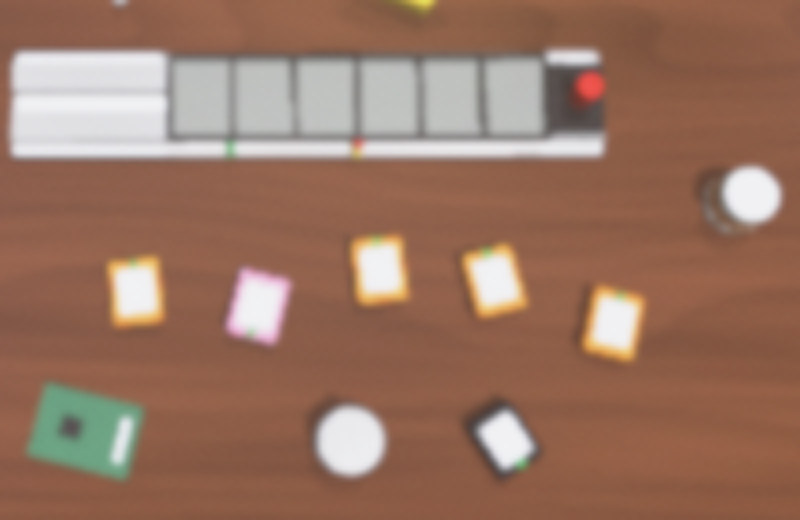

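View pics/c2.png

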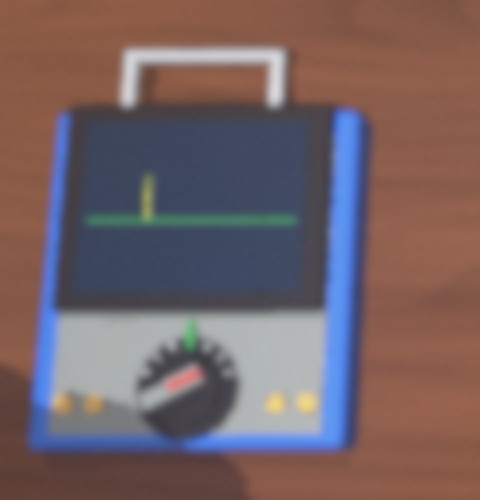

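Request:
{"fn": "carry_out", "kwargs": {
  "steps": [
    [0,[0,0,5],[0,0,0]],
    [0,[0,0,5],[0,0,0]],
    [0,[2,-4,0],[0,0,-8]],
    [0,[2,-4,0],[0,0,-8]],
    [0,[2,-4,0],[0,0,-8]],
    [0,[2,-4,0],[0,0,-8]],
    [0,[2,-4,0],[0,0,-8]],
    [0,[2,-4,0],[0,0,-8]],
    [0,[2,-4,0],[0,0,-8]],
    [0,[2,-2,0],[0,0,-7]],
    [0,[0,0,0],[0,0,0]]
  ]
}}

```text
clock: 2.55
position: [0.4546, 0.2676, 0.3303]
ee_rot: [-2.263, -2.175, -0.014]
force: [-0.3, 0.2, -0.1]
width: 1.003
```

```bash
cat >> h.py <<'E'
def axes():
    o=get_obs(); m=R.from_rotvec(o['ee_rot']).as_matrix()
    print('t',round(o['clock'],2),'p',np.round(o['position'],4),'w',round(o['width'],3),'F',np.round(o['force'],1),'xyaw',round(np.degrees(np.arctan2(m[1,0],m[0,0])),2),'tilt',np.round(m[:2,2],4),'q',np.round(o['joint_pos'],2))
E
python3 - <<'E'
from h import *
np.set_printoptions(precision=4,suppress=True)
axes(); o=get_obs(); save('wrist','w1.png')
Z=dict(display_hinge=.052,display_bar=.052,knob_grip=.069)
for n,z in Z.items():
    for r in tip_of(n,'wrist'):
        print(n,round(r['score'],2),np.round(r['point'],1),unproj('wrist',r['point'],z,o)[:2])
E
```

```text
t 2.55 p [0.4546 0.2676 0.3303] w 1.003 F [-0.3  0.2 -0.1] xyaw 87.75 tilt [0.0044 0.008 ] q [-0.87  0.15  0.31  1.8  -0.06  1.19 -0.58]
display_hinge 0.81 [301.7 162.6] [0.4239 0.2835]
display_bar 0.9 [418.1 153.2] [0.6007 0.2906]
knob_grip 0.59 [264.5 167.9] [0.3701 0.2802]
```

View pics/w1.png

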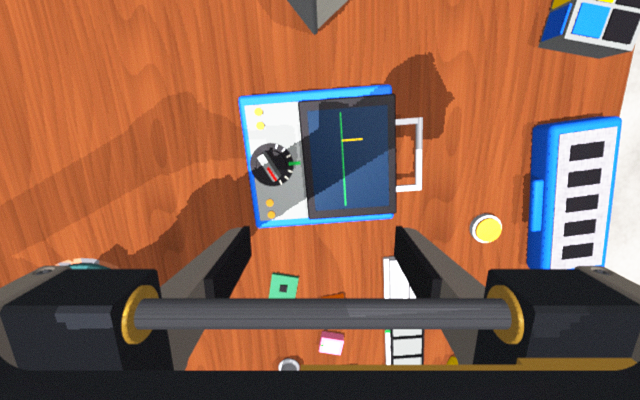

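```bash
python3 - <<'E'
from h import *
np.set_printoptions(precision=4,suppress=True)
o=get_obs()
im=cv2.imread('pics/w1.png')
c=im[80:235,230:440]; cv2.imwrite('pics/c3.png',cv2.resize(c,(800,590),interpolation=cv2.INTER_CUBIC))
for p in [(420,119),(418,190),(420,154.5)]:
    print(p,unproj('wrist',p,.052,o))
E
```

```text
(420, 119) [0.5958 0.348  0.052 ]
(418, 190) [0.599  0.2411 0.052 ]
(420, 154.5) [0.5989 0.2961 0.052 ]
```

View pics/c3.png

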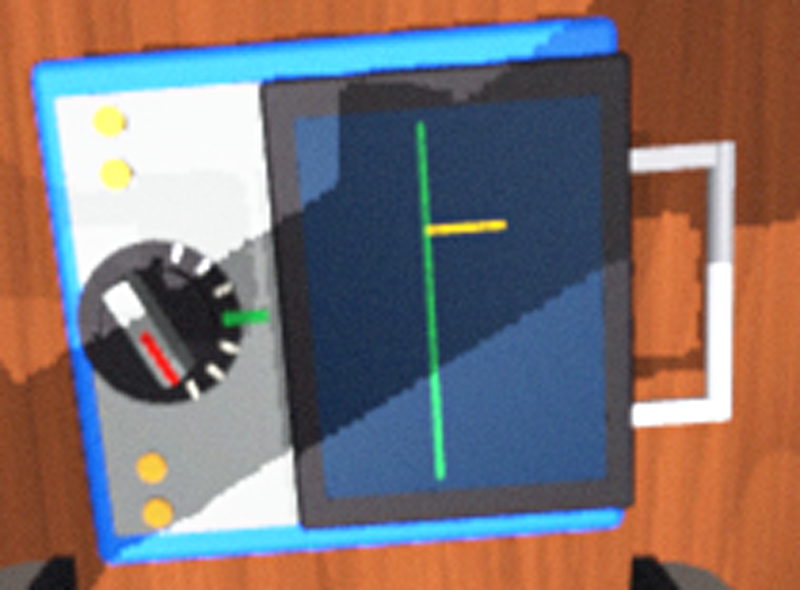

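Request:
{"fn": "carry_out", "kwargs": {
  "steps": [
    [0.6,[4,0.7,-4],[0,0,4]],
    [0.7,[4,0.7,-4],[0,0,0]],
    [0.73,[4,0.7,-4],[0,0,0]],
    [0.73,[2.3,0.5,-4],[0.4,-0.3,0]],
    [0.73,[0,0,-2],[0,0,0]],
    [0.73,[0,0,0],[0,0,0]]
  ]
}}

```text
clock: 3.35
position: [0.5795, 0.311, 0.1557]
ee_rot: [-2.128, -2.292, -0.036]
force: [-0.3, -1.2, -0.5]
width: 0.497
```

```bash
python3 - <<'E'
from h import *
np.set_printoptions(precision=4,suppress=True)
axes(); o=get_obs(); save('wrist','w2.png')
for n in ['display_bar']:
    for r in tip_of(n,'wrist'):
        print(n,round(r['score'],2),np.round(r['point'],1),unproj('wrist',r['point'],.052,o)[:2])
E
```

```text
t 3.35 p [0.5795 0.311  0.1557] w 0.497 F [-0.3 -1.2 -0.5] xyaw 94.26 tilt [0.006 0.026] q [-0.74  0.55  0.28  1.67 -0.21  0.93 -0.3 ]
display_bar 0.78 [341.6 226.1] [0.5993 0.2904]
```

View pics/w2.png

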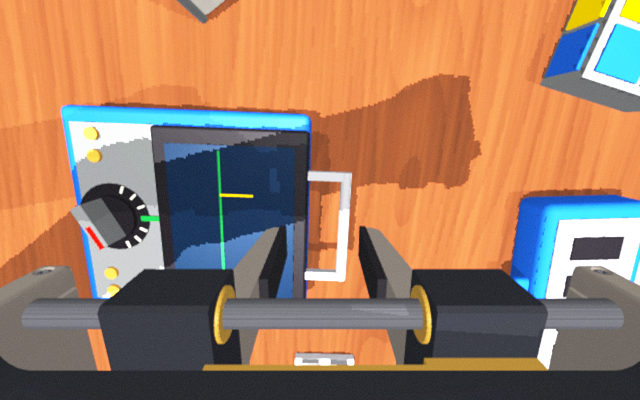

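```bash
cat >> h.py <<'E'
def togo(p,xyaw):
    """shift in cm & rotvec deg from present pose to TCP p, tool down, tool x at yaw (deg)"""
    o=get_obs(); a=np.radians(xyaw)
    x=np.array([np.cos(a),np.sin(a),0]); z=np.array([0,0,-1.]); T=np.c_[x,np.cross(z,x),z]
    d=(R.from_matrix(T)*R.from_rotvec(o['ee_rot']).inv()).as_rotvec(degrees=True)
    print('d cm',np.round((np.array(p)-o['position'])*100,2),'rot',np.round(d,1))
E
python3 - <<'E'
from h import *
o=get_obs()
togo((.5993,.292,.10),92)
for p in [(350,173),(344,278),(347,225)]:
    print(p,unproj('wrist',p,.052,o))
E
```

```text
d cm [ 1.85 -1.95 -5.92] rot [-1.6  0.6 -2.2]
(350, 173) [0.60469943 0.34284345 0.052     ]
(344, 278) [0.60892293 0.23416988 0.052     ]
(347, 225) [0.60666801 0.29146776 0.052     ]
```

```bash
python3 - <<'E'
from h import *
im=cv2.imread('pics/w2.png')
c=im[160:290,270:430]; cv2.imwrite('pics/c4.png',cv2.resize(c,None,fx=4,fy=4,interpolation=cv2.INTER_CUBIC))
E
```

```text
(no output)
```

View pics/c4.png

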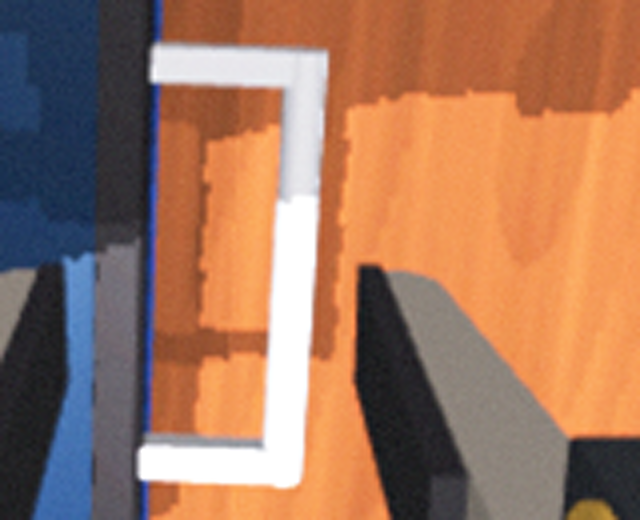

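Request:
{"fn": "carry_out", "kwargs": {
  "steps": [
    [0.73,[2,-2,-3],[-1.6,0.6,-2.2]],
    [0.73,[0,0,-2.5],[0,0,0]],
    [0.73,[0,0,0],[0,0,0]],
    [0.73,[0,0,0],[0,0,0]]
  ]
}}

```text
clock: 3.85
position: [0.6034, 0.2975, 0.1131]
ee_rot: [2.174, 2.266, 0.023]
force: [0.1, 0.9, -0.4]
width: 0.271
```

```bash
python3 - <<'E'
from h import *
np.set_printoptions(precision=4,suppress=True)
axes(); o=get_obs(); save('wrist','w3.png')
for n in ['display_bar']:
    for r in tip_of(n,'wrist'):
        print(n,round(r['score'],2),np.round(r['point'],1),unproj('wrist',r['point'],.052,o)[:2])
togo((.601,.292,.052),92)
print(proj('wrist',o['position']+np.array([0,0,-.011])))
E
```

```text
t 3.85 p [0.6034 0.2975 0.1131] w 0.271 F [ 0.1  0.9 -0.4] xyaw 92.38 tilt [0.0114 0.0095] q [-0.71  0.63  0.29  1.65 -0.22  0.88 -0.29]
display_bar 0.58 [316.9 226.1] [0.5988 0.289 ]
d cm [-0.21 -0.6  -6.12] rot [-0.6  0.7 -0.4]
[324.5904 241.4798]
```

View pics/w3.png

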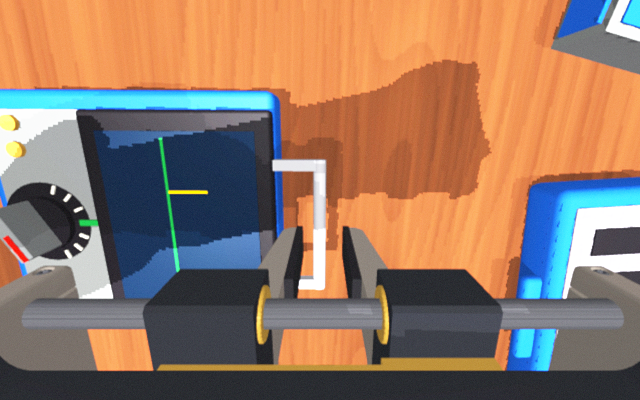

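Request:
{"fn": "carry_out", "kwargs": {
  "steps": [
    [0.73,[-0.2,-0.6,-2.5],[-0.6,0.7,-0.4]],
    [0.73,[0,0,-2.5],[0,0,0]],
    [0.73,[0,0,-0.8],[0,0,0]],
    [0.73,[0,0,0],[0,0,0]]
  ]
}}

```text
clock: 4.35
position: [0.602, 0.2935, 0.0568]
ee_rot: [2.181, 2.261, 0.007]
force: [0.3, -1.0, 0.4]
width: 0.272
```

```bash
python3 - <<'E'
from h import *
axes(); save('wrist','w4.png')
togo((.601,.292,.052),92)
E
```

```text
t 4.35 p [0.602  0.2935 0.0568] w 0.272 F [ 0.3 -1.   0.4] xyaw 92.07 tilt [0.0037 0.003 ] q [-0.69  0.7   0.27  1.67 -0.25  0.8  -0.28]
d cm [-0.12 -0.16 -0.53] rot [-0.2  0.2 -0.1]
```

View pics/w4.png

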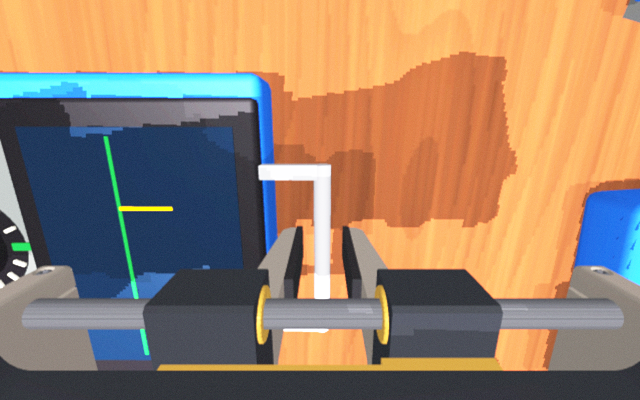

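Bar sits between the fingers (col 322, fingers 298/347). Lower a little and close.

Request:
{"fn": "carry_out", "kwargs": {
  "steps": [
    [0.73,[-0.1,0,-0.4],[0,0,0]],
    [1,[0,0,0],[0,0,0]],
    [1,[0,0,0],[0,0,0]],
    [1,[0,0,0],[0,0,0]]
  ]
}}

```text
clock: 4.8
position: [0.6018, 0.2941, 0.0551]
ee_rot: [2.18, 2.26, 0.012]
force: [-0.7, -0.3, -3.7]
width: 0.096
```

```bash
python3 - <<'E'
from h import *
axes()
E
```

```text
t 4.8 p [0.6018 0.2941 0.0551] w 0.096 F [-0.7 -0.3 -3.7] xyaw 92.07 tilt [0.0059 0.0046] q [-0.69  0.7   0.27  1.68 -0.25  0.79 -0.27]
```

Request:
{"fn": "carry_out", "kwargs": {
  "steps": [
    [1,[-0.1,0,1.83],[0,0,0]],
    [1,[-0.28,0,1.81],[0,0,0]],
    [1,[-0.47,0,1.77],[0,0,0]],
    [1,[-0.65,0,1.71],[0,0,0]],
    [1,[0,0,0],[0,0,0]]
  ]
}}

```text
clock: 5.3
position: [0.5857, 0.2935, 0.1287]
ee_rot: [2.179, 2.259, 0.011]
force: [-2.0, -0.7, 1.2]
width: 0.097
```

```bash
cat >> h.py <<'E'
def disp(b0=(.601,.294,.054),r=.175):
    o=get_obs(); p=o['position']; c=np.radians(2)
    h=np.array(b0)-r*np.array([np.cos(c),np.sin(c),0])
    v=p-h; u=v[:2]@[np.cos(c),np.sin(c)]
    print('disp angle',np.degrees(np.arctan2(v[2],u)),'r',np.hypot(u,v[2]))
    return h
E
python3 - <<'E'
from h import *
axes(); disp()
E
```

```text
t 5.3 p [0.5857 0.2935 0.1287] w 0.097 F [-2.  -0.7  1.2] xyaw 92.06 tilt [0.0067 0.0035] q [-0.73  0.58  0.3   1.69 -0.21  0.89 -0.31]
disp angle 25.062949737160892 r 0.1763236744049153
```

Request:
{"fn": "carry_out", "kwargs": {
  "steps": [
    [1,[-1.02,0,1.87],[0,0,0]],
    [1,[-1.24,0,1.74],[0,0,0]],
    [1,[-1.44,-0.1,1.58],[0,0,0]],
    [1,[-1.6,-0.1,1.39],[0,0,0]],
    [1,[-1.0,0,0.7],[0,0,0]],
    [1,[0,0,0],[0,0,0]]
  ]
}}

```text
clock: 5.9
position: [0.5231, 0.2913, 0.2041]
ee_rot: [2.177, 2.255, 0.023]
force: [-2.7, -0.1, -0.1]
width: 0.093
```

```bash
python3 - <<'E'
from h import *
axes(); disp(); save('scene','s2.png')
im=cv2.imread('pics/s2.png')[60:220,320:500]; cv2.imwrite('pics/c5.png',cv2.resize(im,None,fx=4,fy=3.75/1,interpolation=cv2.INTER_CUBIC))
E
```

```text
t 5.9 p [0.5231 0.2913 0.2041] w 0.093 F [-2.7 -0.1 -0.1] xyaw 92.01 tilt [0.0152 0.006 ] q [-0.82  0.4   0.33  1.78 -0.15  0.96 -0.4 ]
disp angle 57.13232335107058 r 0.1787579982326529
```

View pics/c5.png

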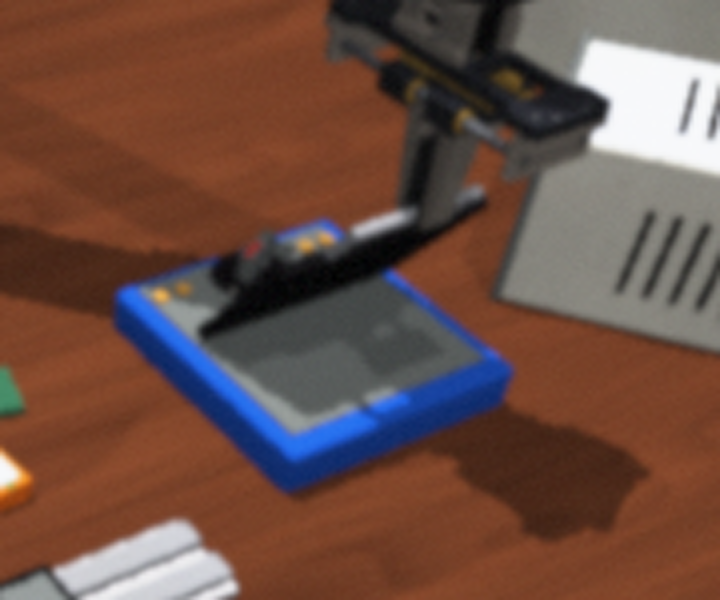

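Request:
{"fn": "carry_out", "kwargs": {
  "steps": [
    [1,[-0.8,0,0.4],[0,0,0]],
    [1,[0,0,0],[0,0,0]]
  ]
}}

```text
clock: 6.15
position: [0.5165, 0.2911, 0.2084]
ee_rot: [2.178, 2.253, 0.025]
force: [-4.0, 0.0, 0.5]
width: 0.097
```

```bash
python3 - <<'E'
from h import *
axes(); disp(); disp((.6017,.294,.0554))
E
```

```text
t 6.15 p [0.5165 0.2911 0.2084] w 0.097 F [-4.   0.   0.5] xyaw 91.94 tilt [0.017  0.0062] q [-0.83  0.38  0.33  1.8  -0.14  0.97 -0.41]
disp angle 59.63131628127886 r 0.1789624449368925
disp angle 59.597661801416855 r 0.1774008913645803
```

Request:
{"fn": "carry_out", "kwargs": {
  "steps": [
    [0.8,[0,0,0],[0,0,0]],
    [0.75,[0,0,0],[0,0,0]],
    [0.75,[0,0,2],[0,0,0]],
    [0.75,[0,0,4],[0,0,0]],
    [0.5,[-2,0,4],[0,0,0]],
    [0.5,[-5,0,0],[0,0,0]],
    [0.5,[-3,0,0],[0,0,0]],
    [0.5,[0,0,0],[0,0,0]]
  ]
}}

```text
clock: 6.95
position: [0.4161, 0.2909, 0.3121]
ee_rot: [2.183, 2.248, 0.027]
force: [1.7, 0.3, -0.2]
width: 0.5
```

```bash
python3 - <<'E'
from h import *
axes(); save('scene','s3.png'); save('top','t3.png'); o=get_obs(); save('wrist','w5.png')
for r in tip_of('display_bar','wrist')[:1]+tip_of('knob_grip','wrist')[:1]: print(r['point'],unproj('wrist',r['point'],.2,o),unproj('wrist',r['point'],.069,o))
im=cv2.imread('pics/s3.png')[90:220,340:480]; cv2.imwrite('pics/c6.png',cv2.resize(im,None,fx=4,fy=4,interpolation=cv2.INTER_CUBIC))
im=cv2.imread('pics/t3.png')[160:300,130:270]; cv2.imwrite('pics/c7.png',cv2.resize(im,None,fx=4,fy=4,interpolation=cv2.INTER_CUBIC))
E
```

```text
t 6.95 p [0.4161 0.2909 0.3121] w 0.5 F [ 1.7  0.3 -0.2] xyaw 91.68 tilt [0.0175 0.007 ] q [-0.96  0.12  0.31  1.87 -0.04  1.13 -0.61]
[420.9, 204.8] [0.51714176 0.28727529 0.2       ] [0.56783653 0.25068071 0.069     ]
[285.8, 181.3] [0.3843215  0.30795883 0.2       ] [0.37072371 0.28137626 0.069     ]
```

View pics/c6.png

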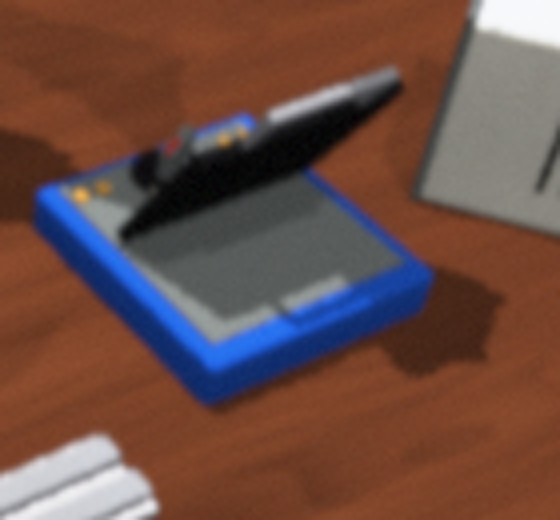

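View pics/c7.png

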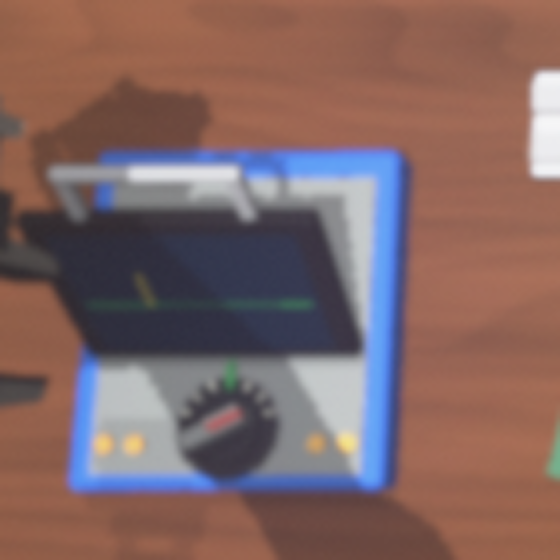

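View pics/w5.png

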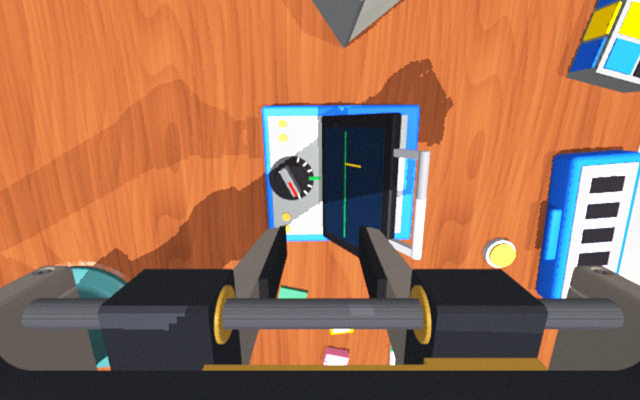

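```bash
python3 - <<'E'
from h import *
np.set_printoptions(precision=1,suppress=True)
o=get_obs(); c=np.radians(2); ex=np.array([np.cos(c),np.sin(c),0]); ey=np.array([-np.sin(c),np.cos(c),0]); ez=np.array([0,0,1.])
h=np.array([.4263,.2867,.052])
print('meas top (142.5,203.7)(190,203) scene (439.5,108.7)(408,118.7) wrist (423,152)(417,258)')
for t in (56,58,60,62,64):
    a=np.radians(t); b=h+.175*(np.cos(a)*ex+np.sin(a)*ez)
    L,Rr=b+.054*ey,b-.054*ey
    print(t,*[proj(n,p,o) for n in('top','scene','wrist') for p in (L,Rr)])
print('flat', [proj(n,h+.175*ex+s*.054*ey,o) for n in('top','scene') for s in (1,-1)])
E
```

```text
meas top (142.5,203.7)(190,203) scene (439.5,108.7)(408,118.7) wrist (423,152)(417,258)
56 [142.6 200.8] [189.2 200.6] [440.8 110.5] [409.3 122.4] [431.5 145.3] [422.4 250.7]
58 [141.7 202.6] [188.6 202.5] [439.9 108.5] [408.3 120.3] [427.4 145.6] [418.6 252.2]
60 [140.9 204.6] [187.9 204.4] [438.8 106.5] [407.2 118.2] [423.  145.9] [414.6 253.6]
62 [140.  206.6] [187.3 206.5] [437.8 104.6] [406.1 116.2] [418.3 146.3] [410.3 255. ]
64 [139.2 208.7] [186.7 208.6] [436.6 102.7] [405.  114.2] [413.4 146.6] [405.7 256.4]
flat [array([170.2, 184.1]), array([209.5, 184. ]), array([446.6, 167.2]), array([417.1, 180.2])]
```

```bash
cat >> h.py <<'E'
def togo2(p,xyaw,lean=0):
    """tool x at yaw xyaw; body leans toward tool-x side by lean deg"""
    o=get_obs(); a=np.radians(xyaw); l=np.radians(lean)
    x0=np.array([np.cos(a),np.sin(a),0]); z0=np.array([0,0,-1.])
    z=np.cos(l)*z0-np.sin(l)*x0; x=np.cos(l)*x0+np.sin(l)*z0
    T=np.c_[x,np.cross(z,x),z]
    d=(R.from_matrix(T)*R.from_rotvec(o['ee_rot']).inv()).as_rotvec(degrees=True)
    print('d cm',np.round((np.array(p)-o['position'])*100,2),'rot',np.round(d,1))
E
python3 - <<'E'
from h import *
togo2((.373,.283,.20),122)
E
```

```text
d cm [ -4.68  -0.67 -11.07] rot [-0.5  0.9 30.6]
```

Request:
{"fn": "carry_out", "kwargs": {
  "steps": [
    [0.5,[-2.4,-0.3,-2],[-0.2,0.3,7.6]],
    [0.5,[-2.3,-0.3,-3],[-0.2,0.3,7.6]],
    [0.5,[0,0,-3],[0,0.3,7.6]],
    [0.5,[0,0,-2.5],[0,0,7.6]],
    [0.5,[0,0,0],[0,0,0]]
  ]
}}

```text
clock: 7.7
position: [0.3765, 0.2822, 0.2014]
ee_rot: [1.511, 2.754, 0.002]
force: [-0.1, 0.0, -0.6]
width: 0.499
```

```bash
python3 - <<'E'
from h import *
np.set_printoptions(precision=4,suppress=True)
axes(); o=get_obs(); save('wrist','w6.png')
for r in tip_of('knob_grip','wrist'): print(r['score'],r['point'],unproj('wrist',r['point'],.069,o))
c=cv2.imread('pics/w6.png')[130:290,250:410]; cv2.imwrite('pics/c8.png',cv2.resize(c,None,fx=3.7,fy=3.7,interpolation=cv2.INTER_CUBIC))
E
```

```text
t 7.7 p [0.3765 0.2822 0.2014] w 0.499 F [-0.1  0.  -0.6] xyaw 122.49 tilt [0.0007 0.001 ] q [-0.93  0.19  0.24  2.07 -0.06  0.89 -0.09]
0.58 [322.1, 195.4] [0.376  0.2809 0.069 ]
```

View pics/w6.png

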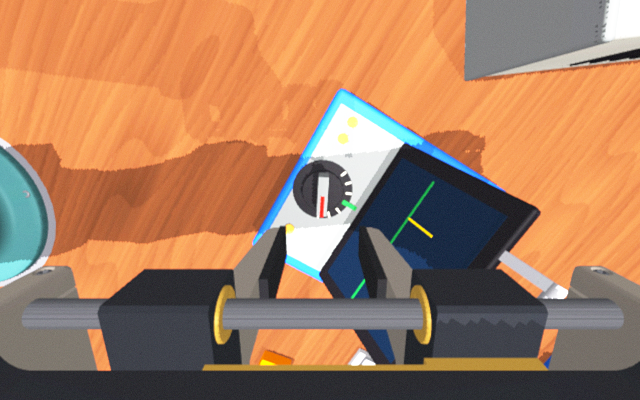

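View pics/c8.png

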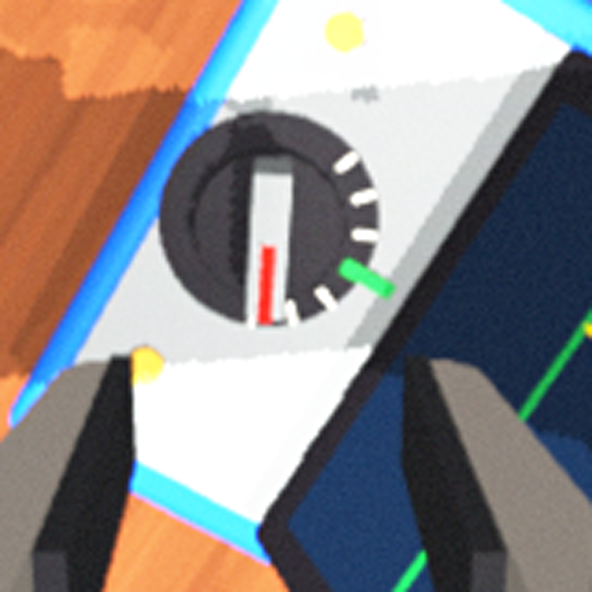

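```bash
python3 - <<'E'
from h import *
np.set_printoptions(precision=4,suppress=True)
o=get_obs()
print(unproj('wrist',(323,195.5),.077,o),unproj('wrist',(323,189),.051,o))
togo2((.376,.2825,.11),120,14)
E
```

```text
[0.3785 0.2843 0.077 ] [0.3783 0.2851 0.051 ]
d cm [-0.23 -0.11 -9.43] rot [-12.3  -7.   -2.3]
```

Request:
{"fn": "carry_out", "kwargs": {
  "steps": [
    [0.55,[0,0.1,-3],[-6.1,-3.5,-1.2]],
    [0.6,[0.1,0.1,-3],[-6.1,-3.5,-1.1]],
    [0.6,[0,0,-3],[0,0,0]],
    [0.6,[0,0,0],[0,0,0]]
  ]
}}

```text
clock: 8.2
position: [0.3875, 0.29, 0.1192]
ee_rot: [1.48, 2.507, -0.155]
force: [0.6, -1.0, 0.5]
width: 0.4
```

```bash
python3 - <<'E'
from h import *
np.set_printoptions(precision=4,suppress=True)
axes(); o=get_obs(); save('wrist','w7.png')
for r in tip_of('knob_grip','wrist'): print(r['score'],r['point'],unproj('wrist',r['point'],.069,o))
togo2((.3775,.2842,.073),120,14)
E
```

```text
t 8.2 p [0.3875 0.29   0.1192] w 0.4 F [ 0.6 -1.   0.5] xyaw 118.71 tilt [ 0.1394 -0.2042] q [-1.1   0.38  0.27  2.09  0.21  0.76 -0.49]
0.85 [298.1, 207.8] [0.372  0.2801 0.069 ]
0.6 [359.0, 219.1] [0.4182 0.2932 0.069 ]
d cm [-1.17 -0.71 -4.9 ] rot [-0.7  1.5  1. ]
```

View pics/w7.png

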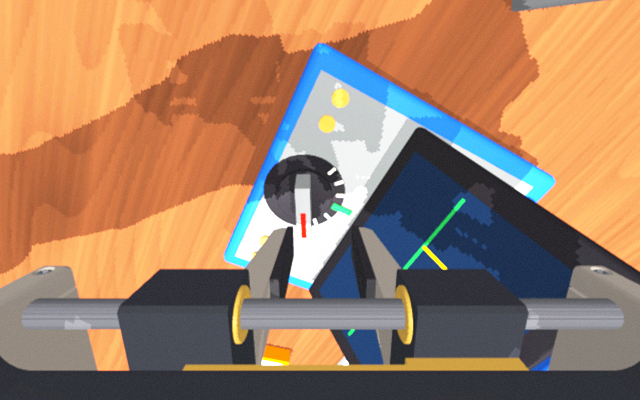

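Request:
{"fn": "carry_out", "kwargs": {
  "steps": [
    [0.6,[-1.1,-0.7,-1],[-0.7,1.5,1]],
    [0.6,[0,0,-1],[0,0,0]],
    [0.6,[0,0,0],[0,0,0]]
  ]
}}

```text
clock: 8.6
position: [0.3803, 0.2848, 0.1051]
ee_rot: [1.468, 2.532, -0.17]
force: [-0.2, -0.2, -0.8]
width: 0.402
```

```bash
python3 - <<'E'
from h import *
np.set_printoptions(precision=4,suppress=True)
axes(); o=get_obs(); save('wrist','w8.png')
togo2((.3775,.2842,.073),120,14)
E
```

```text
t 8.6 p [0.3803 0.2848 0.1051] w 0.402 F [-0.2 -0.2 -0.8] xyaw 119.74 tilt [ 0.1224 -0.203 ] q [-1.08  0.39  0.26  2.11  0.19  0.74 -0.47]
d cm [-0.3  -0.06 -3.25] rot [-0.4  0.1  0.2]
```

View pics/w8.png

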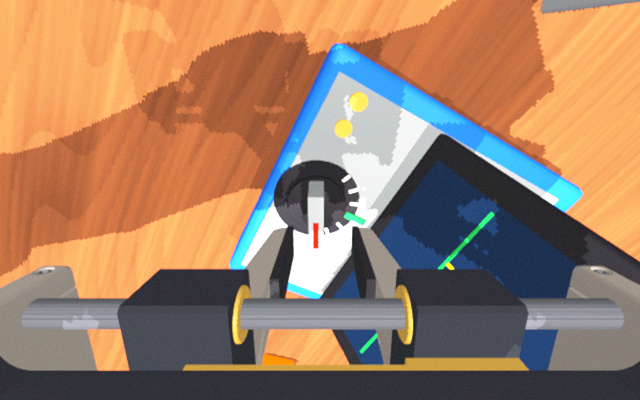

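Request:
{"fn": "carry_out", "kwargs": {
  "steps": [
    [0.65,[-0.3,0,-1.5],[0,0,0]],
    [0.65,[0,0,-1.4],[0,0,0]],
    [0.65,[0,0,0],[0,0,0]]
  ]
}}

```text
clock: 8.95
position: [0.3792, 0.2852, 0.0778]
ee_rot: [1.473, 2.53, -0.163]
force: [0.6, 0.9, -0.3]
width: 0.351
```

```bash
python3 - <<'E'
from h import *
np.set_printoptions(precision=4,suppress=True)
axes(); o=get_obs(); save('wrist','w9.png')
togo2((.3775,.2842,.072),120,14)
E
```

```text
t 8.95 p [0.3792 0.2852 0.0778] w 0.351 F [ 0.6  0.9 -0.3] xyaw 119.51 tilt [ 0.1247 -0.1993] q [-1.08  0.44  0.26  2.12  0.19  0.67 -0.48]
d cm [-0.2  -0.14 -0.65] rot [-0.7  0.3  0.3]
```

View pics/w9.png

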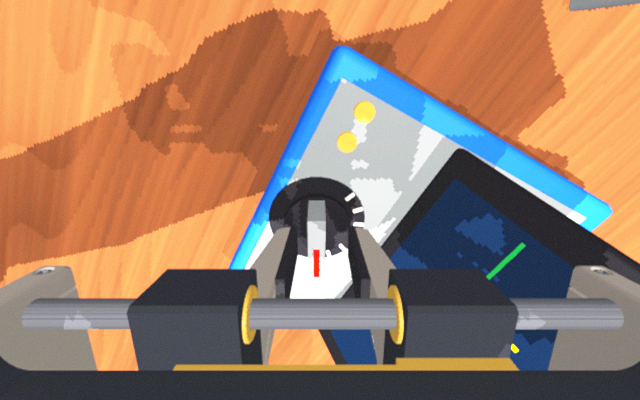

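Request:
{"fn": "carry_out", "kwargs": {
  "steps": [
    [0.65,[-0.35,-0.2,-0.5],[-0.7,0.3,0.3]],
    [0.65,[0,0,0],[0,0,0]],
    [1,[0,0,0],[0,0,0]],
    [1,[0,0,0],[0,0,0]],
    [1,[0,0,0],[0,0,0]]
  ]
}}

```text
clock: 9.5
position: [0.3758, 0.2836, 0.0751]
ee_rot: [1.465, 2.531, -0.18]
force: [-3.1, 0.1, 6.4]
width: 0.115
```

```bash
python3 - <<'E'
from h import *
axes(); save('wrist','w10.png')
E
```

```text
t 9.5 p [0.3758 0.2836 0.0751] w 0.115 F [-3.1  0.1  6.4] xyaw 119.88 tilt [ 0.1208 -0.2099] q [-1.09  0.45  0.26  2.12  0.19  0.67 -0.49]
```

View pics/w10.png

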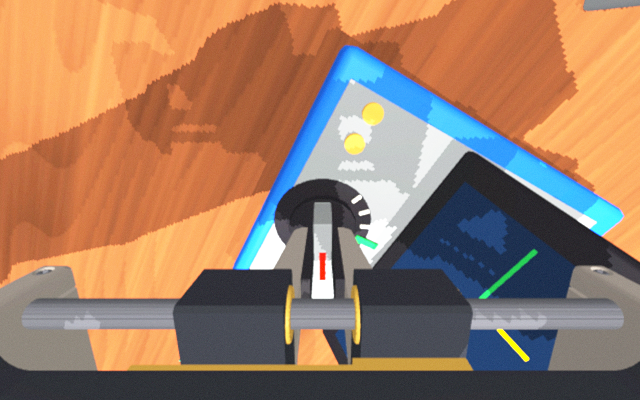

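Request:
{"fn": "carry_out", "kwargs": {
  "steps": [
    [1,[0,0,0],[0,0,7]],
    [1,[0,0,0],[0,0,7]],
    [1,[0,0,0],[0,0,7]],
    [1,[0,0,0],[0,0,7]],
    [1,[0,0,0],[0,0,0]]
  ]
}}

```text
clock: 10.05
position: [0.3749, 0.2827, 0.0752]
ee_rot: [0.778, 2.798, -0.099]
force: [1.2, 1.8, -4.9]
width: 0.117
```

```bash
python3 - <<'E'
from h import *
axes(); togo2((.3758,.2836,.0751),150,14)
E
```

```text
t 10.05 p [0.3749 0.2827 0.0752] w 0.117 F [ 1.2  1.8 -4.9] xyaw 148.93 tilt [ 0.2071 -0.127 ] q [-1.03  0.39  0.17  2.21  0.35  0.54 -0.15]
d cm [ 0.09  0.09 -0.01] rot [ 0.1 -0.   1.1]
```

Request:
{"fn": "carry_out", "kwargs": {
  "steps": [
    [1,[0,0,0],[0,0,7]],
    [1,[0,0,0],[0,0,7]],
    [1,[0,0,0],[0,0,7]],
    [1,[0.1,0.1,0],[0,0,7]],
    [1,[0,0,0],[0,0,3]],
    [1,[0,0,0],[0,0,0]]
  ]
}}

```text
clock: 10.65
position: [0.3745, 0.2815, 0.0752]
ee_rot: [0.002, 2.899, -0.01]
force: [-0.4, 0.1, -3.6]
width: 0.115
```

```bash
python3 - <<'E'
from h import *
axes(); togo2((.3758,.2836,.0751),182,14); save('wrist','w11.png')
E
```

```text
t 10.65 p [0.3745 0.2815 0.0752] w 0.115 F [-0.4  0.1 -3.6] xyaw 179.97 tilt [ 0.2405 -0.0072] q [-0.88  0.35  0.04  2.28  0.46  0.39  0.31]
d cm [ 0.13  0.21 -0.01] rot [ 0.4 -0.1  2.1]
```

View pics/w11.png

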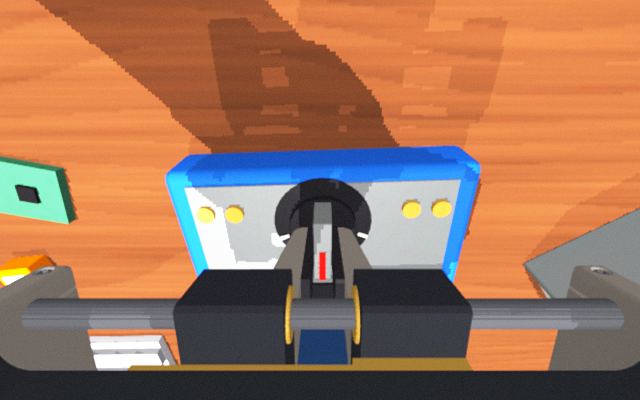

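Request:
{"fn": "carry_out", "kwargs": {
  "steps": [
    [1,[0,0,0],[0,0,2]],
    [1,[0,0,0],[0,0,0]]
  ]
}}

```text
clock: 10.9
position: [0.3745, 0.2814, 0.0752]
ee_rot: [-0.04, 2.899, -0.007]
force: [-1.6, -0.6, 1.1]
width: 0.118
```

```bash
python3 - <<'E'
from h import *
axes()
E
```

```text
t 10.9 p [0.3745 0.2814 0.0752] w 0.118 F [-1.6 -0.6  1.1] xyaw -178.35 tilt [ 0.24   -0.0014] q [-0.87  0.34  0.03  2.28  0.46  0.39  0.34]
```

Request:
{"fn": "carry_out", "kwargs": {
  "steps": [
    [0.7,[0,0,0],[0,0,0]],
    [0.65,[0,0,0],[0,0,0]],
    [0.65,[-0.3,0,2],[0,0,0]],
    [0.65,[-0.3,0,4],[0,0,0]],
    [0.3,[0,0,4],[0,-7,0]],
    [0,[0,0,4],[0,-7,0]],
    [0,[0,0,0],[0,0,0]]
  ]
}}

```text
clock: 11.6
position: [0.3717, 0.2803, 0.2204]
ee_rot: [-0.012, 2.646, -0.01]
force: [-0.1, 0.5, -0.9]
width: 0.589
```

```bash
python3 - <<'E'
from h import *
axes(); save('wrist','w12.png'); save('top','t12.png')
c=cv2.imread('pics/t12.png')[165:300,130:270]; cv2.imwrite('pics/c9.png',cv2.resize(c,None,fx=4,fy=4,interpolation=cv2.INTER_CUBIC))
E
```

```text
t 11.6 p [0.3717 0.2803 0.2204] w 0.589 F [-0.1  0.5 -0.9] xyaw -179.35 tilt [ 0.4753 -0.0051] q [-1.01  0.03  0.01  2.31  0.71  0.66  0.04]
```

View pics/w12.png

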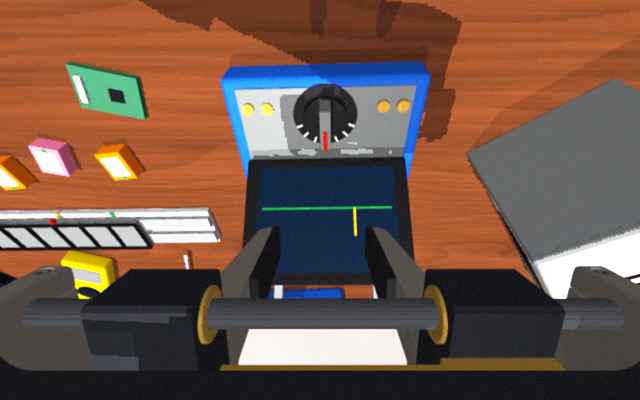

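View pics/c9.png

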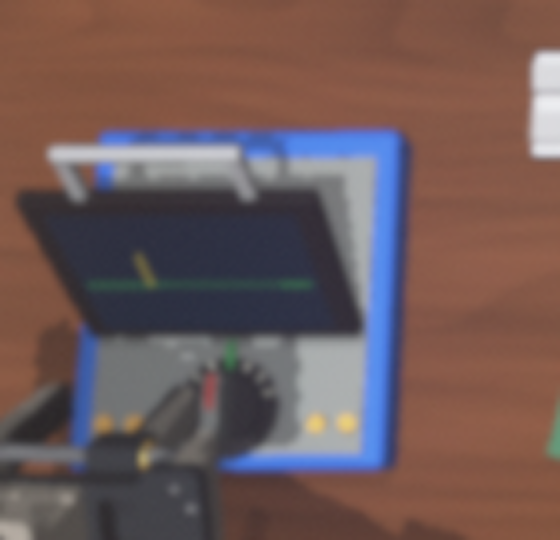

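```bash
python3 - <<'E'
from h import *
c=cv2.imread('pics/w12.png')[60:170,270:380]; cv2.imwrite('pics/c10.png',cv2.resize(c,None,fx=5,fy=5,interpolation=cv2.INTER_CUBIC))
E
```

```text
(no output)
```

View pics/c10.png

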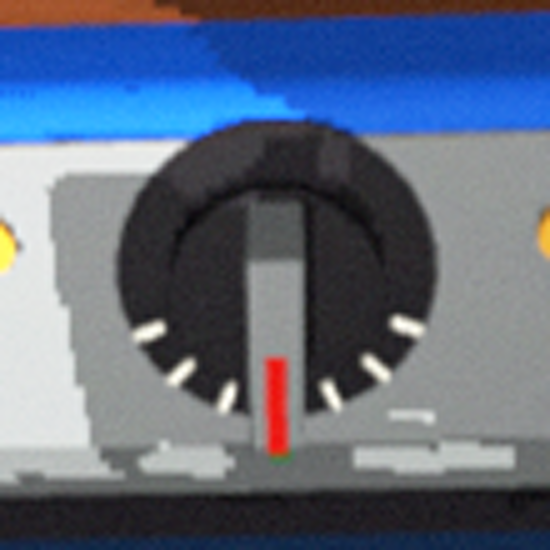

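```bash
cat >> h.py <<'E'
def modules(imbgr,camname,obs=None,z=.02,mina=40):
    hsv=cv2.cvtColor(imbgr,cv2.COLOR_BGR2HSV)
    m=((hsv[...,0]>8)&(hsv[...,0]<26)&(hsv[...,1]>120)&(hsv[...,2]>190)).astype(np.uint8)
    m=cv2.morphologyEx(m,cv2.MORPH_CLOSE,np.ones((3,3)))
    out=[]
    for c in cv2.findContours(m,cv2.RETR_EXTERNAL,cv2.CHAIN_APPROX_NONE)[0]:
        if cv2.contourArea(c)<mina: continue
        P=np.array([unproj(camname,p,z,obs)[:2] for p in c[:,0,:]])
        (cx,cy),(w,h),a=cv2.minAreaRect((P*1000).astype(np.float32))
        if w<h: w,h,a=h,w,a+90
        a=(a+90)%180-90
        mu=c[:,0,:].mean(0)
        out.append((cx/1000,cy/1000,w,h,a)); print('px',np.round(mu),'c',round(cx/1000,4),round(cy/1000,4),'size',round(w,1),round(h,1),'yaw',round(a,1))
    return out
E
python3 - <<'E'
from h import *
modules(cv2.imread('pics/t12.png'),'top')
togo2((.45,-.05,.33),90,0)
c=cv2.imread('pics/t12.png')[165:295,260:460]; cv2.imwrite('pics/c11.png',cv2.resize(c,None,fx=4,fy=4,interpolation=cv2.INTER_CUBIC))
E
```

```text
px [249. 142.] c 0.7413 0.1457 size 31.4 29.2 yaw 3.9
d cm [  7.83 -32.88  11.28] rot [ 22.5  21.4 -88.5]
```

View pics/c11.png

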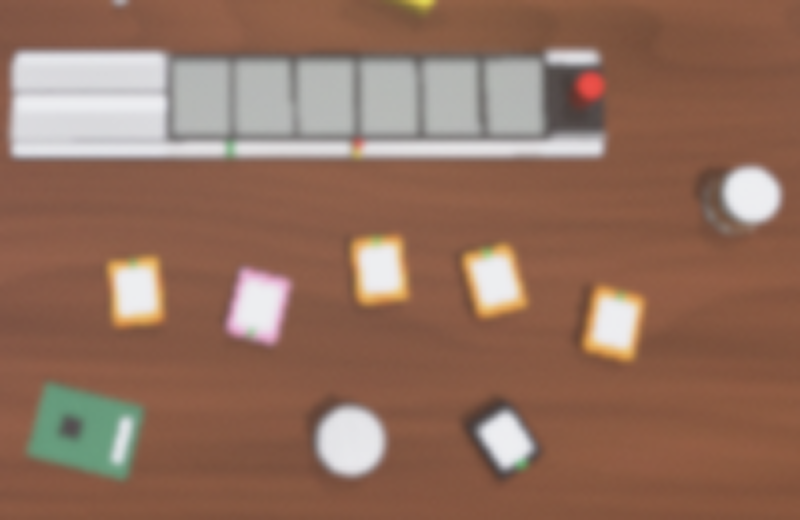

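```bash
cat >> h.py <<'E'
def mods(imbgr,camname,obs=None,z=.02,vt=185,verbose=True):
    hsv=cv2.cvtColor(imbgr,cv2.COLOR_BGR2HSV)
    m=(hsv[...,2]>vt).astype(np.uint8); out=[]
    for c in cv2.findContours(m,cv2.RETR_EXTERNAL,cv2.CHAIN_APPROX_NONE)[0]:
        if cv2.contourArea(c)<60: continue
        P=np.array([unproj(camname,p,z,obs)[:2] for p in c[:,0,:]])
        (cx,cy),(w,h),a=cv2.minAreaRect((P*1000).astype(np.float32))
        if w<h: w,h,a=h,w,a+90
        a=(a+90)%180-90
        if not(33<w<56 and 25<h<46): continue
        mm=np.zeros_like(m); cv2.drawContours(mm,[c],-1,1,-1); k=(mm>0)&(hsv[...,1]>60)
        hue=np.median(hsv[...,0][k]) if k.any() else -1
        out.append((cx/1000,cy/1000,w,h,a,hue)); print('px',np.round(c[:,0,:].mean(0)),'c',round(cx/1000,4),round(cy/1000,4),'size',round(w,1),round(h,1),'yaw',round(a,1),'hue',hue)
    return out
E
python3 - <<'E'
from h import *
mods(cv2.imread('pics/t12.png'),'top')
E
```

```text
px [347. 275.] c 0.371 -0.1477 size 40.8 39.8 yaw -88.2 hue -1
px [413. 246.] c 0.4553 -0.3276 size 45.8 34.8 yaw -12.3 hue 16.0
px [324. 241.] c 0.4596 -0.0823 size 44.8 34.8 yaw -12.2 hue 168.0
px [294. 237.] c 0.4668 0.0023 size 44.6 35.1 yaw 8.5 hue 17.0
px [383. 235.] c 0.4817 -0.2453 size 44.7 35.0 yaw 15.8 hue 17.0
px [355. 232.] c 0.4868 -0.1658 size 43.9 35.2 yaw 7.9 hue 17.0
px [448. 213.] c 0.5487 -0.426 size 36.8 34.2 yaw -88.2 hue -1
px [609. 104.] c 0.8955 -0.9275 size 47.9 35.0 yaw 47.6 hue -1Traceback (most recent call last):
  File "<stdin>", line 2, in <module>
  File "h.py", line 62, in mods
    P=np.array([unproj(camname,p,z,obs)[:2] for p in c[:,0,:]])
                ~~~~~~^^^^^^^^^^^^^^^^^
  File "h.py", line 14, in unproj
    K,Rm,o=cam(name,obs)
           ~~~^^^^^^^^^^
  File "h.py", line 7, in cam
    c=calibration(name); K=np.array(c['intrinsics'])
ValueError: time passes only in moves, steps and waits
```

```bash
sed -i 's/^def cam(/_C={}\ndef calib(n):\n    if n not in _C: _C[n]=calibration(n)\n    return _C[n]\ndef cam(/; s/c=calibration(name); K/c=calib(name); K/' h.py
python3 - <<'E'
from h import *
np.set_printoptions(precision=4,suppress=True)
for q in [(170,55),(545,55),(545,137),(170,137)]:
    print(unproj('top',(260+q[0]/4,165+q[1]/4),.031))
print(unproj('top',(260+590/4,165+85/4),.060))
togo2((.45,.05,.33),90,0)
E
```

```text
[ 0.6321 -0.0157  0.031 ]
[ 0.6405 -0.281   0.031 ]
[ 0.5811 -0.2802  0.031 ]
[ 0.5728 -0.0181  0.031 ]
[ 0.6121 -0.3053  0.06  ]
d cm [  7.83 -22.88  11.28] rot [ 22.5  21.4 -88.5]
```

Request:
{"fn": "carry_out", "kwargs": {
  "steps": [
    [0,[0,0,4],[0,7,-6]],
    [0,[0,-2,4],[0,7,-6]],
    [0.1,[1,-4,3],[0,7,-5]],
    [0.1,[1,-5,0],[0,7,-6]],
    [0.2,[2,-5,0],[0,0,-8]],
    [0.2,[2,-5,0],[0,0,-8]],
    [0.2,[1.5,-5,0],[0,0,-8]],
    [0.2,[1,-2,-3],[0,0,-8]],
    [0.2,[0,0,-3],[0,0,-8]],
    [0.2,[0,0,-3],[0,0,-8]],
    [0.2,[0,0,0],[0,0,-8]],
    [0.2,[0,0,0],[0,0,0]]
  ]
}}

```text
clock: 12.9
position: [0.4551, -0.0076, 0.2168]
ee_rot: [-1.954, -2.405, 0.161]
force: [0.5, -0.1, 0.1]
width: 0.802
```

```bash
python3 - <<'E'
from h import *
axes(); o=get_obs(); save('wrist','w13.png'); togo2((.467,.002,.12),98.5)
mods(cv2.imread('pics/w13.png'),'wrist',o)
E
```

```text
t 12.9 p [ 0.4551 -0.0076  0.2168] w 0.802 F [ 0.5 -0.1  0.1] xyaw 101.92 tilt [-0.0954 -0.0556] q [-0.55  0.21  0.52  2.03 -0.06  1.03  0.21]
d cm [ 1.24  0.94 -9.67] rot [ 3.  -5.6 -3.5]
px [410. 340.] c 0.612 -0.2205 size 54.6 37.7 yaw 1.9 hue -1
px [444. 255.] c 0.6071 -0.0841 size 55.0 39.3 yaw 1.0 hue -1
px [450. 226.] c 0.6057 -0.0395 size 55.3 40.7 yaw 2.0 hue -1
```

View pics/w13.png

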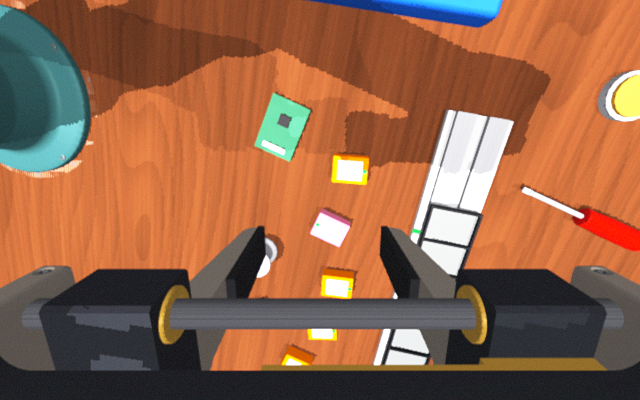

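Request:
{"fn": "carry_out", "kwargs": {
  "steps": [
    [0.2,[0.6,0.5,-4],[3,-5.6,-3.5]],
    [0.2,[0.6,0.4,-4],[0,0,0]],
    [0.2,[0,0,-1],[0,0,0]],
    [0.2,[0,0,0],[0,0,0]]
  ]
}}

```text
clock: 13.35
position: [0.4688, 0.0017, 0.1246]
ee_rot: [2.037, 2.387, 0.006]
force: [-0.1, 0.7, -0.5]
width: 0.803
```

```bash
python3 - <<'E'
from h import *
np.set_printoptions(precision=4,suppress=True)
axes(); o=get_obs(); save('wrist','w14.png'); togo2((.467,.002,.06),98.5)
for r in tip_of('module0','wrist')[:3]: print(r['score'],r['point'],unproj('wrist',r['point'],.01,o))
E
```

```text
t 13.35 p [0.4688 0.0017 0.1246] w 0.803 F [-0.1  0.7 -0.5] xyaw 99.05 tilt [0.005  0.0008] q [-0.48  0.32  0.48  2.15 -0.23  0.71  0.31]
d cm [-0.24  0.01 -6.54] rot [-0.1  0.4 -0.6]
0.86 [314.3, 340.3] [ 0.4853 -0.1647  0.01  ]
0.77 [299.4, 270.5] [ 0.4566 -0.0799  0.01  ]
0.63 [319.1, 196.6] [0.4647 0.0031 0.01  ]
```

View pics/w14.png

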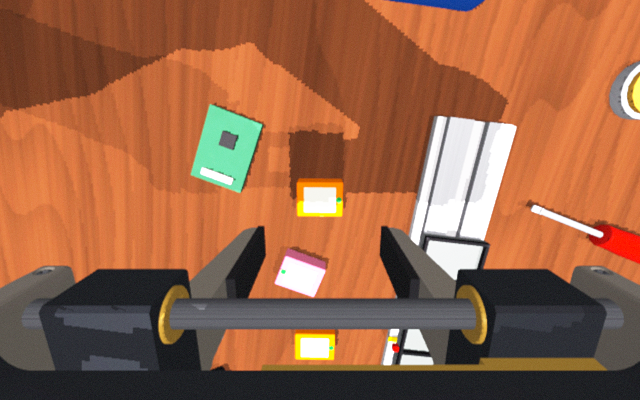

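Request:
{"fn": "carry_out", "kwargs": {
  "steps": [
    [0.2,[-0.2,0.1,-4],[0,0.4,-0.6]],
    [0.2,[0,0,-4],[0,0,0]],
    [0.2,[0,0,-1.5],[0,0,0]],
    [0.2,[0,0,0],[0,0,0]]
  ]
}}

```text
clock: 13.85
position: [0.4764, 0.005, 0.0363]
ee_rot: [2.039, 2.376, 0.027]
force: [1.4, -0.2, -0.1]
width: 0.799
```

```bash
python3 - <<'E'
from h import *
axes(); o=get_obs(); save('wrist','w15.png'); togo2((.467,.002,.019),98.5)
E
```

```text
t 13.85 p [0.4764 0.005  0.0363] w 0.799 F [ 1.4 -0.2 -0.1] xyaw 98.73 tilt [0.0186 0.0064] q [-0.39  0.5   0.37  2.18 -0.38  0.51  0.43]
d cm [-1.01 -0.3  -1.81] rot [-0.4  1.2 -0.2]
```

View pics/w15.png

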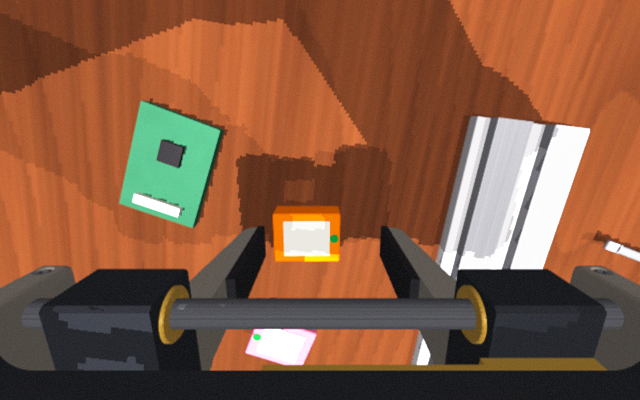

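Request:
{"fn": "carry_out", "kwargs": {
  "steps": [
    [0.2,[-1,-0.3,0],[-0.4,1.2,-0.2]],
    [0.2,[0,0,-1.3],[0,0.2,0]],
    [0.2,[0,0,-0.3],[0,0,0]],
    [0.2,[0,0,0],[0,0,0]]
  ]
}}

```text
clock: 14.3
position: [0.4702, 0.0025, 0.0248]
ee_rot: [2.048, 2.38, 0.004]
force: [0.3, -0.2, -0.6]
width: 0.798
```

```bash
python3 - <<'E'
from h import *
axes(); o=get_obs(); save('wrist','w16.png'); togo2((.467,.002,.019),98.5)
E
```

```text
t 14.3 p [0.4702 0.0025 0.0248] w 0.798 F [ 0.3 -0.2 -0.6] xyaw 98.58 tilt [0.0028 0.001 ] q [-0.38  0.52  0.37  2.18 -0.39  0.5   0.43]
d cm [-0.32 -0.05 -0.59] rot [-0.1  0.2 -0.1]
```

View pics/w16.png

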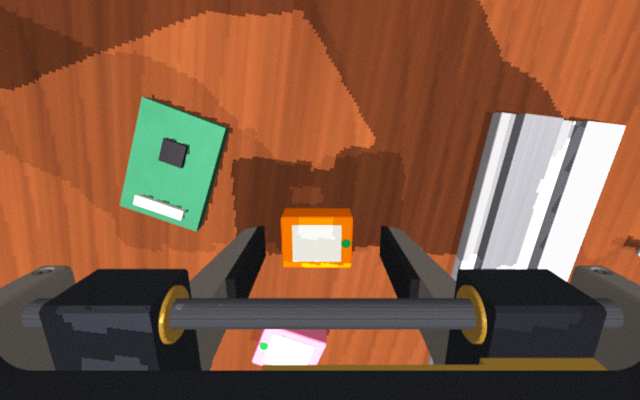

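Request:
{"fn": "carry_out", "kwargs": {
  "steps": [
    [0.2,[-0.4,0,-0.4],[0,0.2,0]],
    [0.2,[0,0,0],[0,0,0]],
    [1,[0,0,0],[0,0,0]],
    [1,[0,0,0],[0,0,0]],
    [1,[0,0,0],[0,0,0]],
    [1,[0,0,0],[0,0,0]]
  ]
}}

```text
clock: 14.95
position: [0.4662, 0.0025, 0.021]
ee_rot: [-2.048, -2.381, -0.001]
force: [-0.5, -0.4, 0.7]
width: 0.474
```

```bash
python3 - <<'E'
from h import *
axes(); togo2((.603,-.0385,.12),91.8)
E
```

```text
t 14.95 p [0.4662 0.0025 0.021 ] w 0.474 F [-0.5 -0.4  0.7] xyaw 98.58 tilt [-0.0002  0.0012] q [-0.38  0.53  0.36  2.19 -0.39  0.49  0.44]
d cm [13.68 -4.1   9.9 ] rot [-0.1 -0.  -6.8]
```

Request:
{"fn": "carry_out", "kwargs": {
  "steps": [
    [1,[0,0,3],[0,0,0]],
    [1,[0,0,4],[0,0,0]],
    [1,[3,-1,3],[0,0,-2]],
    [1,[4,-1,0],[0,0,-2]],
    [1,[4,-1,0],[0,0,-2]],
    [1,[2.5,-1,0],[0,0,-1]],
    [1,[0,0,0],[0,0,0]]
  ]
}}

```text
clock: 15.65
position: [0.603, -0.0382, 0.1253]
ee_rot: [-2.19, -2.246, 0.0]
force: [-0.2, 0.1, -1.0]
width: 0.474
```

```bash
python3 - <<'E'
from h import *
axes(); o=get_obs(); save('wrist','w17.png'); togo2((.603,-.0385,.07),91.8)
E
```

```text
t 15.65 p [ 0.603  -0.0382  0.1253] w 0.474 F [-0.2  0.1 -1. ] xyaw 91.46 tilt [-0.0033  0.0028] q [-0.37  0.54  0.5   1.82 -0.34  0.86  0.32]
d cm [ 0.18 -0.12 -5.49] rot [-0.2 -0.3  0.3]
```

View pics/w17.png

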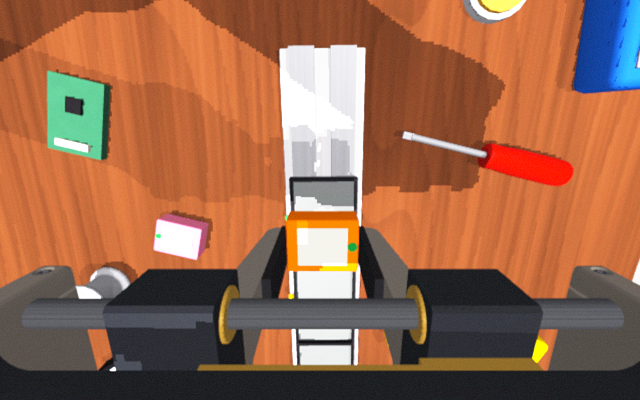

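```bash
python3 - <<'E'
from h import *
np.set_printoptions(precision=4,suppress=True)
for i in range(4): print(np.array(get_obs()['position']))
o=get_obs()
for q in [(290,178),(357,177),(323,177.5)]: print(unproj('wrist',q,.031,o))
c=cv2.imread('pics/w17.png')[150:300,240:400]; cv2.imwrite('pics/c12.png',cv2.resize(c,None,fx=4,fy=4,interpolation=cv2.INTER_CUBIC))
E
```

```text
[ 0.6012 -0.0373  0.1249]
[ 0.6012 -0.0373  0.1249]
[ 0.6012 -0.0373  0.1249]
[ 0.6012 -0.0373  0.1249]
[ 0.57   -0.0133  0.031 ]
[ 0.6298 -0.0109  0.031 ]
[ 0.5995 -0.0121  0.031 ]
```

View pics/c12.png

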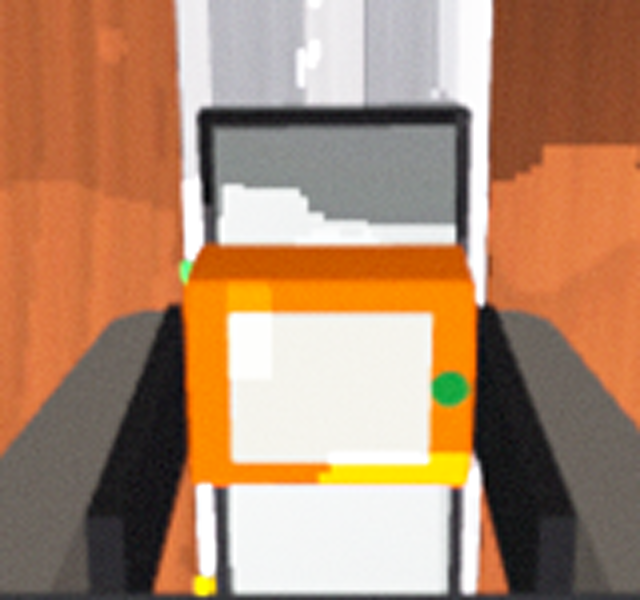

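Request:
{"fn": "carry_out", "kwargs": {
  "steps": [
    [1,[0,0,-3],[-0.2,-0.3,0.3]],
    [1,[0,0,-2],[0,0,0]],
    [1,[0,0,0],[0,0,0]]
  ]
}}

```text
clock: 16.0
position: [0.5982, -0.0359, 0.0733]
ee_rot: [-2.183, -2.255, 0.001]
force: [0.5, 0.0, -0.7]
width: 0.472
```

```bash
python3 - <<'E'
from h import *
np.set_printoptions(precision=4,suppress=True)
save('wrist','w18.png'); axes(); o=get_obs(); togo2((.602,-.0385,.05),91.8)
c=cv2.imread('pics/w18.png')[110:290,230:410]; cv2.imwrite('pics/c13.png',cv2.resize(c,None,fx=3.3,fy=3.3,interpolation=cv2.INTER_CUBIC))
E
```

```text
t 16.05 p [ 0.5987 -0.036   0.0744] w 0.473 F [-0.3  0.5 -0.9] xyaw 91.88 tilt [-0.0014  0.0018] q [-0.34  0.61  0.46  1.86 -0.38  0.77  0.36]
d cm [ 0.33 -0.25 -2.44] rot [-0.1 -0.1 -0.1]
```

View pics/c13.png

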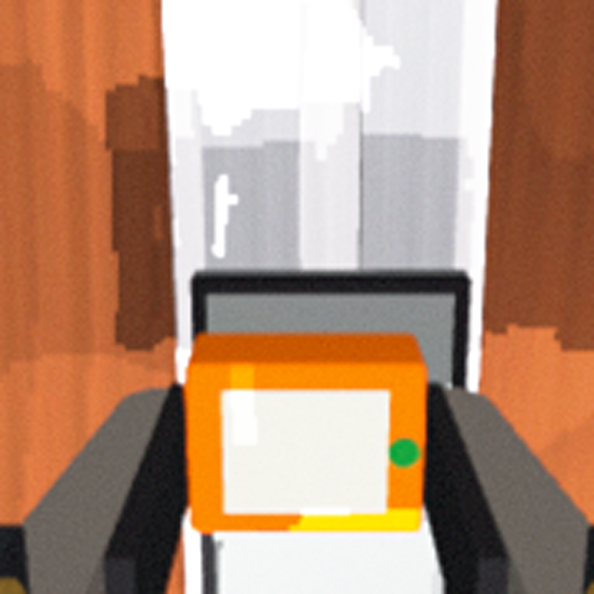

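```bash
python3 - <<'E'
from h import *
np.set_printoptions(precision=4,suppress=True)
o=get_obs()
for q in [(193,274),(469,273)]: print(unproj('wrist',(230+q[0]/3.3,110+q[1]/3.3),.031,o))
E
```

```text
[ 0.5722 -0.0136  0.031 ]
[ 0.6327 -0.0114  0.031 ]
```

Request:
{"fn": "carry_out", "kwargs": {
  "steps": [
    [1,[0.45,-0.1,0],[0,0,0]],
    [1,[0.1,0,-1],[0,0,0]],
    [1,[0.1,0,-0.7],[0,0,0]],
    [1,[0,0,0],[0,0,0]]
  ]
}}

```text
clock: 16.45
position: [0.6066, -0.0363, 0.0592]
ee_rot: [-2.184, -2.258, -0.006]
force: [-0.1, 0.6, -0.5]
width: 0.473
```

```bash
python3 - <<'E'
from h import *
np.set_printoptions(precision=4,suppress=True)
save('wrist','w19.png'); axes(); o=get_obs(); togo2((.603,-.037,.048),91.8)
c=cv2.imread('pics/w19.png')[110:290,230:410]; cv2.imwrite('pics/c14.png',cv2.resize(c,None,fx=3.3,fy=3.3,interpolation=cv2.INTER_CUBIC))
E
```

```text
t 16.5 p [ 0.6067 -0.0364  0.0596] w 0.472 F [-0.8 -0.6  0.3] xyaw 91.93 tilt [0.0028 0.0028] q [-0.33  0.64  0.45  1.84 -0.4   0.75  0.37]
d cm [-0.37 -0.06 -1.16] rot [-0.2  0.2 -0.1]
```

View pics/c14.png

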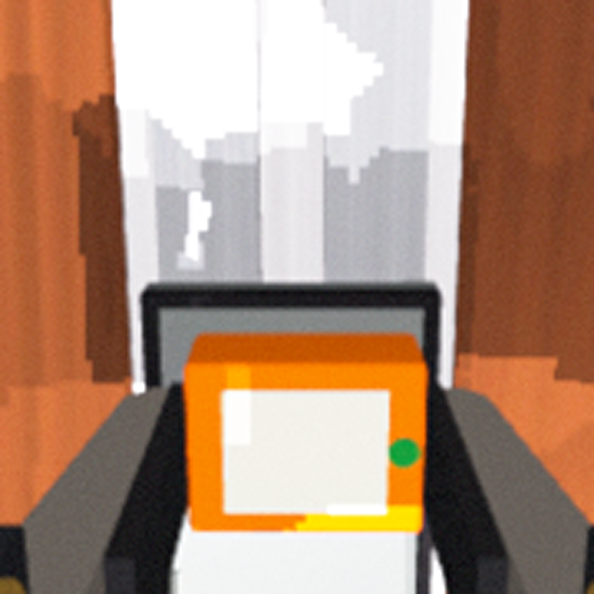

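```bash
python3 - <<'E'
from h import *
np.set_printoptions(precision=4,suppress=True)
o=get_obs()
for q in [(140,285),(440,285)]: print(unproj('wrist',(230+q[0]/3.3,110+q[1]/3.3),.031,o))
E
```

```text
[ 0.5711 -0.0128  0.031 ]
[ 0.6323 -0.0109  0.031 ]
```

Request:
{"fn": "carry_out", "kwargs": {
  "steps": [
    [1,[-0.4,0,-0.3],[-0.2,0.2,0]],
    [1,[0,0,-0.5],[0,0,0]],
    [1,[0,0,-0.3],[0,0,0]],
    [1,[0,0,0],[0,0,0]]
  ]
}}

```text
clock: 16.9
position: [0.6025, -0.0364, 0.0481]
ee_rot: [2.184, 2.258, -0.001]
force: [-0.2, -0.6, -0.7]
width: 0.471
```

```bash
python3 - <<'E'
from h import *
save('wrist','w20.png'); axes(); o=get_obs(); togo2((.603,-.0365,.048),91.8)
c=cv2.imread('pics/w20.png')[110:290,230:410]; cv2.imwrite('pics/c15.png',cv2.resize(c,None,fx=3.3,fy=3.3,interpolation=cv2.INTER_CUBIC))
E
```

```text
t 16.95 p [ 0.6026 -0.0364  0.0483] w 0.473 F [-0.8 -0.9 -0.2] xyaw 91.92 tilt [-0.0003 -0.0009] q [-0.33  0.65  0.44  1.86 -0.4   0.72  0.38]
d cm [ 0.04 -0.01 -0.03] rot [ 0.1 -0.  -0.1]
```

View pics/c15.png

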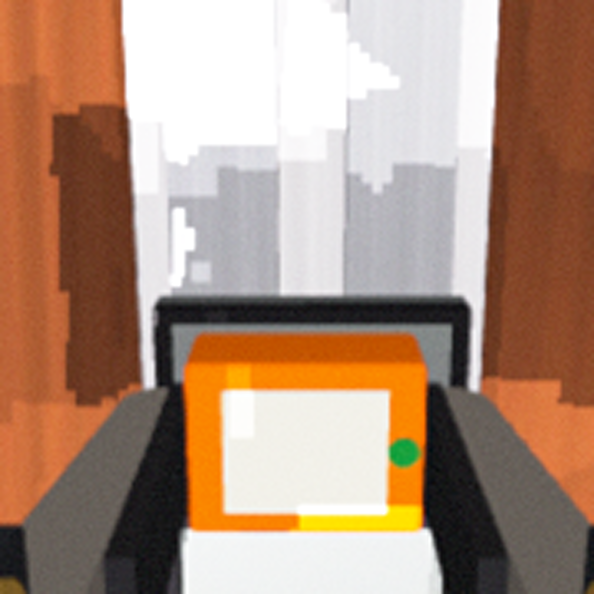

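Request:
{"fn": "carry_out", "kwargs": {
  "steps": [
    [0.4,[0,0,0],[0,0,0]],
    [0.3,[0,0,0],[0,0,0]],
    [0.2,[0,0,3],[0,0,0]],
    [0.2,[0,0,4],[0,0,0]],
    [0.2,[-2,-2,4],[0,0,1]],
    [0.2,[-3,-4,0],[0,0,2]],
    [0.2,[-3,-4,0],[0,0,2]],
    [0.2,[-3,-3,0],[0,0,1]],
    [0.2,[0,0,0],[0,0,0]]
  ]
}}

```text
clock: 17.85
position: [0.4907, -0.1693, 0.1644]
ee_rot: [2.048, 2.373, 0.003]
force: [0.1, -0.9, 1.3]
width: 0.8
```

```bash
python3 - <<'E'
from h import *
im=save('top','t20.png'); axes(); togo2((.487,-.166,.10),98); mods(im[:,:,::-1].copy(),'top')
c=im[165:295,260:460,::-1]; cv2.imwrite('pics/c16.png',cv2.resize(c,None,fx=4,fy=4,interpolation=cv2.INTER_CUBIC))
E
```

```text
t 17.9 p [ 0.493  -0.1672  0.1645] w 0.798 F [0.6 0.5 0.8] xyaw 98.56 tilt [ 0.0084 -0.0024] q [-0.19  0.35  0.55  2.01 -0.24  0.84  0.65]
d cm [-0.6   0.12 -6.45] rot [ 0.1  0.5 -0.6]
px [413. 245.] c 0.4553 -0.3276 size 45.8 35.8 yaw -12.3 hue 16.0
px [448. 213.] c 0.5487 -0.4259 size 36.7 35.3 yaw 44.4 hue -1
px [309. 188.] c 0.61 -0.0346 size 44.0 34.2 yaw 1.9 hue 11.0
px [607.  82.] c 0.9699 -0.9249 size 45.2 28.2 yaw -32.2 hue -1
```

View pics/c16.png

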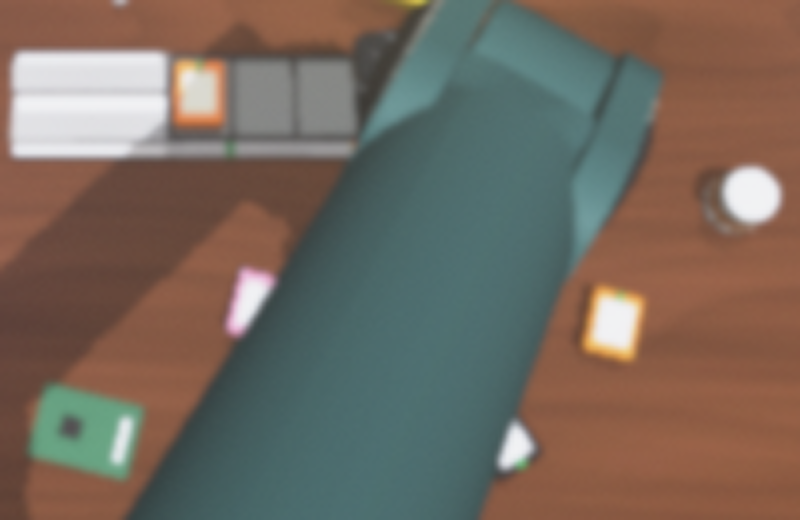

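Request:
{"fn": "carry_out", "kwargs": {
  "steps": [
    [0.2,[-0.5,0.1,-3],[0.1,0.5,-0.6]],
    [0.2,[-0.2,0,-3],[0,0.2,0]],
    [0.2,[0,0,0],[0,0,0]]
  ]
}}

```text
clock: 18.2
position: [0.4902, -0.1639, 0.105]
ee_rot: [2.058, 2.371, 0.004]
force: [-0.0, 0.6, -0.4]
width: 0.801
```

```bash
python3 - <<'E'
from h import *
np.set_printoptions(precision=4,suppress=True)
save('wrist','w21.png'); axes(); o=get_obs(); togo2((.487,-.166,.05),98)
for r in tip_of('module1','wrist')[:4]: print(r['score'],r['point'],unproj('wrist',r['point'],.01,o))
E
```

```text
t 18.25 p [ 0.4914 -0.1643  0.1066] w 0.803 F [ 0.8 -0.5  0.6] xyaw 98.09 tilt [ 0.0057 -0.0003] q [-0.15  0.44  0.51  2.05 -0.32  0.72  0.7 ]
d cm [-0.44 -0.17 -5.66] rot [ 0.   0.3 -0.1]
0.85 [299.0, 102.7] [ 0.4589 -0.0795  0.01  ]
0.74 [318.0, 203.5] [ 0.4868 -0.1649  0.01  ]
0.73 [300.8, 281.9] [ 0.4809 -0.248   0.01  ]
0.66 [268.8, 343.6] [ 0.456 -0.326  0.01 ]
```

View pics/w21.png

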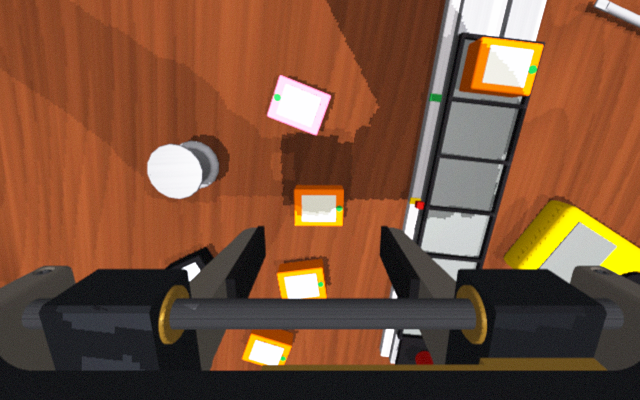

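Request:
{"fn": "carry_out", "kwargs": {
  "steps": [
    [0.2,[-0.4,-0.1,-2.5],[0,0.3,0]],
    [0.2,[-0.2,0,-2.5],[0,0.2,0]],
    [0.2,[-0.2,0,-2],[0,0.2,0]],
    [0.2,[0,0,0],[0,0,0]]
  ]
}}

```text
clock: 18.7
position: [0.4921, -0.1648, 0.0421]
ee_rot: [2.049, 2.371, 0.006]
force: [-0.9, 0.0, 0.6]
width: 0.801
```

```bash
python3 - <<'E'
from h import *
save('wrist','w22.png'); axes(); o=get_obs(); togo2((.487,-.1655,.021),98)
E
```

```text
t 18.75 p [ 0.4932 -0.1652  0.0433] w 0.801 F [1.  1.  0.1] xyaw 98.35 tilt [ 0.011  -0.0028] q [-0.09  0.55  0.44  2.07 -0.41  0.59  0.77]
d cm [-0.62 -0.03 -2.23] rot [ 0.2  0.6 -0.3]
```

View pics/w22.png

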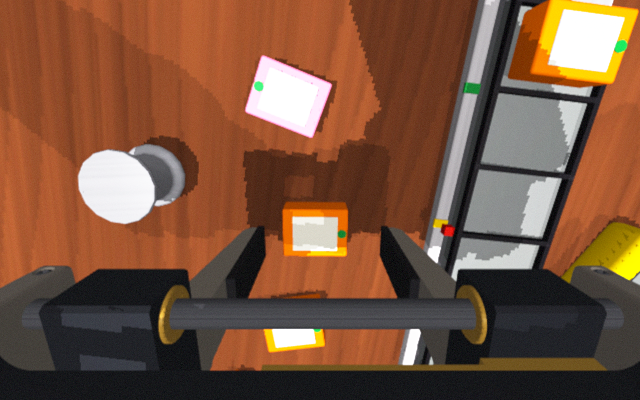

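Request:
{"fn": "carry_out", "kwargs": {
  "steps": [
    [0.2,[-0.6,0,-0.8],[0.2,0.6,-0.3]],
    [0.2,[-0.1,0,-0.9],[0,0.1,0]],
    [0.2,[0,0,0],[0,0,0]]
  ]
}}

```text
clock: 19.05
position: [0.4892, -0.1654, 0.029]
ee_rot: [2.057, 2.37, 0.005]
force: [0.6, -0.3, -0.6]
width: 0.8
```

```bash
python3 - <<'E'
from h import *
save('wrist','w23.png'); axes(); o=get_obs(); togo2((.487,-.1655,.021),98)
E
```

```text
t 19.1 p [ 0.4895 -0.1655  0.0294] w 0.8 F [ 0.2  0.4 -0.1] xyaw 98.08 tilt [ 0.0054 -0.0002] q [-0.08  0.57  0.42  2.08 -0.43  0.57  0.79]
d cm [-0.25  0.   -0.84] rot [ 0.   0.3 -0.1]
```

View pics/w23.png

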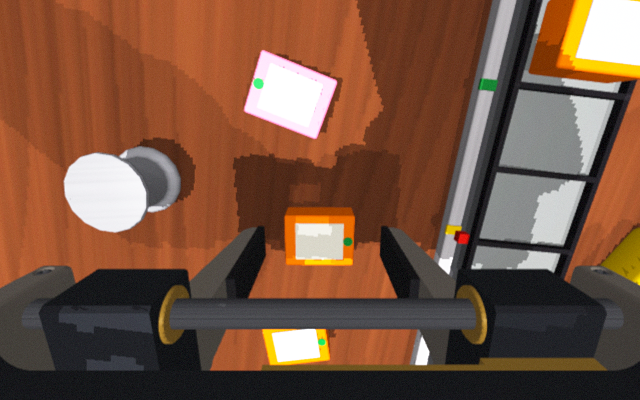

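Request:
{"fn": "carry_out", "kwargs": {
  "steps": [
    [0.2,[-0.3,0,-0.7],[0,0.3,0]],
    [0.2,[0,0,0],[0,0,0]],
    [1,[0,0,0],[0,0,0]],
    [1,[0,0,0],[0,0,0]],
    [1,[0,0,0],[0,0,0]],
    [1,[0,0,0],[0,0,0]]
  ]
}}

```text
clock: 19.7
position: [0.487, -0.1658, 0.0227]
ee_rot: [2.059, 2.371, 0.001]
force: [-0.1, -0.2, -0.5]
width: 0.476
```

```bash
cat >> h.py <<'E'
MID=np.array([.6065,-.1470]); UY=np.array([-np.sin(np.radians(1.9)),np.cos(np.radians(1.9))])
def bay(y): return MID+UY*y
E
python3 - <<'E'
from h import *
axes(); print([np.round(bay(y),4) for y in (.1105,.0663,.0221,-.0221,-.0663,-.1105)]); b=bay(.0221); togo2((b[0],b[1],.12),91.9)
E
```

```text
t 19.7 p [ 0.487  -0.1658  0.0227] w 0.476 F [-0.1 -0.2 -0.5] xyaw 98.07 tilt [ 0.0013 -0.0006] q [-0.07  0.58  0.42  2.08 -0.43  0.56  0.79]
[array([ 0.6028, -0.0366]), array([ 0.6043, -0.0807]), array([ 0.6058, -0.1249]), array([ 0.6072, -0.1691]), array([ 0.6087, -0.2133]), array([ 0.6102, -0.2574])]
d cm [11.88  4.09  9.73] rot [ 0.   0.1 -6.2]
```

Request:
{"fn": "carry_out", "kwargs": {
  "steps": [
    [1,[0,0,3],[0,0,0]],
    [1,[0,0,4],[0,0,0]],
    [1,[3,1,3],[0,0,-2]],
    [1,[3.5,1,0],[0,0,-2]],
    [1,[3,1,0],[0,0,-2]],
    [1,[2,1,0],[0,0,0]],
    [1,[0,0,0],[0,0,0]]
  ]
}}

```text
clock: 20.4
position: [0.6032, -0.1235, 0.1269]
ee_rot: [-2.187, -2.252, -0.002]
force: [0.7, -0.1, -1.0]
width: 0.473
```

```bash
python3 - <<'E'
from h import *
save('wrist','w24.png'); axes(); b=bay(.0221); togo2((b[0],b[1],.075),91.9)
E
```

```text
t 20.45 p [ 0.6015 -0.1247  0.1267] w 0.474 F [-0.7  0.2 -0.5] xyaw 91.59 tilt [-0.0025  0.0022] q [-0.24  0.56  0.53  1.8  -0.36  0.88  0.49]
d cm [ 0.43 -0.02 -5.17] rot [-0.1 -0.1  0.3]
```

View pics/w24.png

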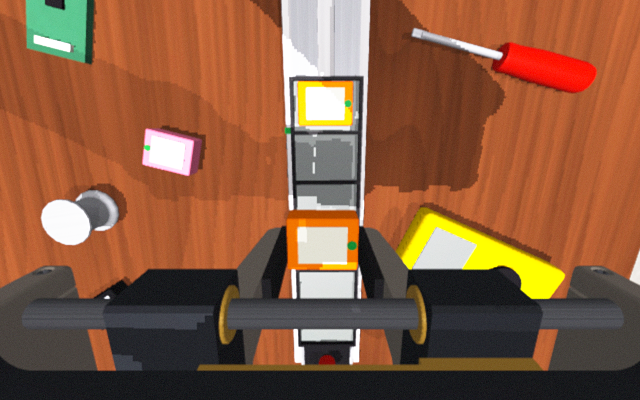

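Request:
{"fn": "carry_out", "kwargs": {
  "steps": [
    [1,[0.4,0,-2.5],[-0.1,-0.1,0.3]],
    [1,[0.1,0,-2],[0,0,0]],
    [1,[0.1,0,-0.5],[0,0,0]],
    [1,[0,0,0],[0,0,0]]
  ]
}}

```text
clock: 20.85
position: [0.603, -0.1279, 0.0753]
ee_rot: [-2.187, -2.252, 0.005]
force: [-1.0, -0.5, -0.8]
width: 0.474
```

```bash
python3 - <<'E'
from h import *
save('wrist','w25.png'); axes(); b=bay(.0221); togo2((b[0],b[1],.049),91.9)
c=cv2.imread('pics/w25.png')[60:300,200:440]; cv2.imwrite('pics/c17.png',cv2.resize(c,None,fx=2.5,fy=2.5,interpolation=cv2.INTER_CUBIC))
E
```

```text
t 20.9 p [ 0.603  -0.1281  0.0757] w 0.473 F [-1.  -0.3 -1.5] xyaw 91.67 tilt [-0.004  -0.0006] q [-0.21  0.64  0.5   1.81 -0.41  0.8   0.52]
d cm [ 0.27  0.32 -2.67] rot [ 0.  -0.2  0.2]
```

View pics/c17.png

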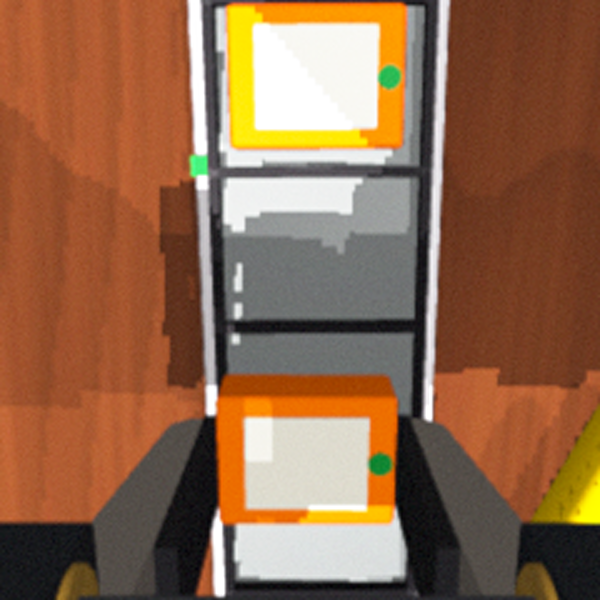

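```bash
python3 - <<'E'
from h import *
np.set_printoptions(precision=4,suppress=True)
o=get_obs()
print(unproj('wrist',(200+322/2.5,60+325/2.5),.031,o), bay(.0442))
print(unproj('wrist',(200+318/2.5,60+171/2.5),.031,o), bay(.0884))
E
```

```text
[ 0.6055 -0.1029  0.031 ] [ 0.605  -0.1028]
[ 0.603  -0.0595  0.031 ] [ 0.6036 -0.0586]
```

Model agrees with the picture. Correct and lower.

Request:
{"fn": "carry_out", "kwargs": {
  "steps": [
    [1,[0.3,0.35,-0.5],[0,-0.2,0.2]],
    [1,[0,0.05,-0.7],[0,0,0]],
    [1,[0,0,0],[0,0,0]]
  ]
}}

```text
clock: 21.2
position: [0.6068, -0.1246, 0.0651]
ee_rot: [2.184, 2.255, 0.002]
force: [0.4, 0.8, -1.1]
width: 0.472
```

```bash
python3 - <<'E'
from h import *
axes(); b=bay(.0221); togo2((b[0],b[1],.049),91.9)
E
```

```text
t 21.2 p [ 0.6068 -0.1246  0.0651] w 0.472 F [ 0.4  0.8 -1.1] xyaw 91.83 tilt [ 0.0029 -0.0007] q [-0.21  0.65  0.49  1.82 -0.42  0.77  0.53]
d cm [-0.1  -0.04 -1.61] rot [0.  0.2 0.1]
```

Request:
{"fn": "carry_out", "kwargs": {
  "steps": [
    [1,[-0.1,0,-0.7],[0,0,0]],
    [1,[-0.1,0,-0.6],[0,0,0]],
    [1,[0,0,0],[0,0,0]]
  ]
}}

```text
clock: 21.5
position: [0.605, -0.1244, 0.0515]
ee_rot: [2.183, 2.255, 0.003]
force: [-0.3, -0.0, -1.0]
width: 0.474
```

```bash
python3 - <<'E'
from h import *
save('wrist','w26.png');axes(); b=bay(.0221); togo2((b[0],b[1],.049),91.9)
c=cv2.imread('pics/w26.png')[60:300,200:440]; cv2.imwrite('pics/c18.png',cv2.resize(c,None,fx=2.5,fy=2.5,interpolation=cv2.INTER_CUBIC))
E
```

```text
t 21.55 p [ 0.6052 -0.1245  0.0518] w 0.477 F [-0.3  0.  -0. ] xyaw 91.85 tilt [ 0.0042 -0.0007] q [-0.2   0.67  0.48  1.82 -0.43  0.75  0.54]
d cm [ 0.06 -0.04 -0.28] rot [0.  0.2 0.1]
```

View pics/c18.png

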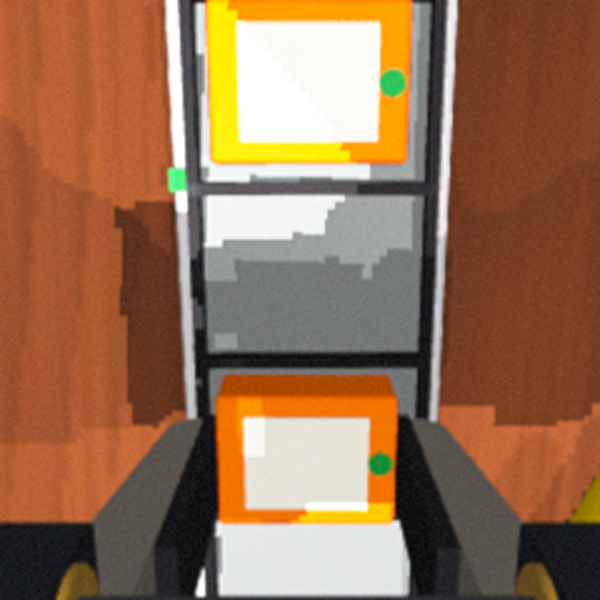

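Fits. Lower the last 2–3 mm, release, retreat toward C.

Request:
{"fn": "carry_out", "kwargs": {
  "steps": [
    [1,[0,0,-0.25],[0,0.2,0]],
    [1,[0,0,0],[0,0,0]],
    [0.4,[0,0,0],[0,0,0]],
    [0.3,[0,0,0],[0,0,0]],
    [0.2,[0,0,3],[0,0,0]],
    [0.2,[0,0,4],[0,0,0]],
    [0.2,[-2,-2,2],[0,0,3]],
    [0.2,[-4,-4,0],[0,0,4]],
    [0.2,[-3.5,-3.5,0],[0,0,4]],
    [0.2,[-2.5,-2.5,0],[0,0,3]],
    [0.2,[0,0,0],[0,0,0]]
  ]
}}

```text
clock: 22.65
position: [0.4852, -0.2456, 0.145]
ee_rot: [1.87, 2.513, 0.002]
force: [0.5, -0.5, 0.3]
width: 0.804
```

```bash
python3 - <<'E'
from h import *
np.set_printoptions(precision=4,suppress=True)
save('wrist','w27.png');o=get_obs();axes(); togo2((.4817,-.245,.10),105.8)
for r in tip_of('module1','wrist')[:5]: print(r['score'],r['point'],unproj('wrist',r['point'],.01,o))
E
```

```text
t 22.7 p [ 0.4872 -0.2438  0.1451] w 0.802 F [0.3 0.6 0.7] xyaw 106.78 tilt [ 0.0091 -0.0033] q [-0.01  0.42  0.52  1.97 -0.28  0.82  0.95]
d cm [-0.55 -0.12 -4.51] rot [ 0.2  0.5 -1. ]
0.96 [273.8, 250.9] [ 0.4545 -0.323   0.01  ]
0.93 [346.5, 15.2] [ 0.4604 -0.0796  0.01  ]
0.91 [319.3, 193.2] [ 0.4841 -0.245   0.01  ]
0.91 [218.6, 166.5] [ 0.3773 -0.2475  0.01  ]
0.8 [490.1, 113.0] [ 0.6217 -0.1191  0.01  ]
```

View pics/w27.png

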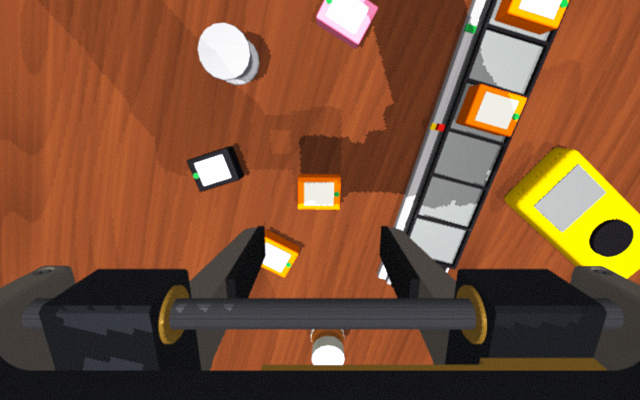

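Request:
{"fn": "carry_out", "kwargs": {
  "steps": [
    [0.2,[-0.5,-0.1,-2.5],[0.2,0.5,-1]],
    [0.2,[-0.2,0,-2.5],[0,0.2,0]],
    [0.2,[-0.2,0,-2.5],[0,0.2,0]],
    [0.2,[-0.2,0,-2],[0,0.2,0]],
    [0.2,[0,0,0],[0,0,0]]
  ]
}}

```text
clock: 23.25
position: [0.4858, -0.2362, 0.0475]
ee_rot: [-1.878, -2.514, 0.0]
force: [0.2, -0.3, 0.1]
width: 0.798
```

```bash
python3 - <<'E'
from h import *
save('wrist','w28.png'); axes(); o=get_obs(); togo2((.4825,-.2452,.021),105.8)
E
```

```text
t 23.3 p [ 0.4868 -0.2365  0.0487] w 0.799 F [1.  0.5 0.8] xyaw 106.5 tilt [-0.0015  0.0016] q [ 0.05  0.57  0.44  2.01 -0.39  0.65  1.03]
d cm [-0.43 -0.87 -2.77] rot [-0.1 -0.1 -0.7]
```

View pics/w28.png

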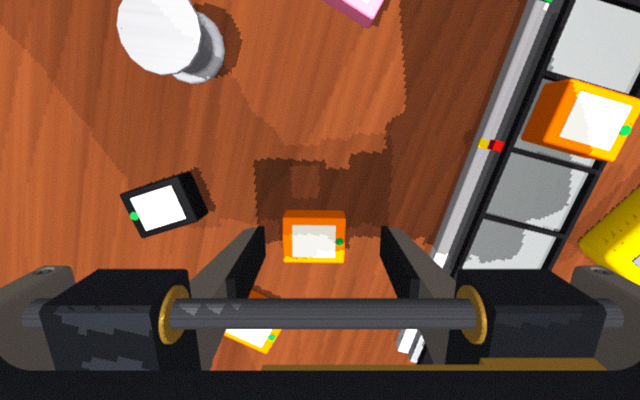

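Request:
{"fn": "carry_out", "kwargs": {
  "steps": [
    [0.2,[-0.4,-0.9,-0.8],[0,0,-0.7]],
    [0.2,[-0.1,-0.1,-1],[0,0.1,0]],
    [0.2,[-0.1,0,-0.6],[0,0,0]],
    [0.2,[0,0,0],[0,0,0]]
  ]
}}

```text
clock: 23.7
position: [0.4838, -0.2471, 0.0255]
ee_rot: [1.893, 2.505, 0.002]
force: [-0.5, 0.9, -0.2]
width: 0.806
```

```bash
python3 - <<'E'
from h import *
save('wrist','w29.png'); axes(); o=get_obs(); togo2((.4825,-.2452,.021),105.8)
E
```

```text
t 23.75 p [ 0.4841 -0.2472  0.0258] w 0.799 F [-0.1  0.1 -0.6] xyaw 105.87 tilt [ 0.0025 -0.0002] q [ 0.09  0.61  0.41  2.01 -0.42  0.6   1.06]
d cm [-0.16  0.2  -0.48] rot [ 0.   0.1 -0.1]
```

View pics/w29.png

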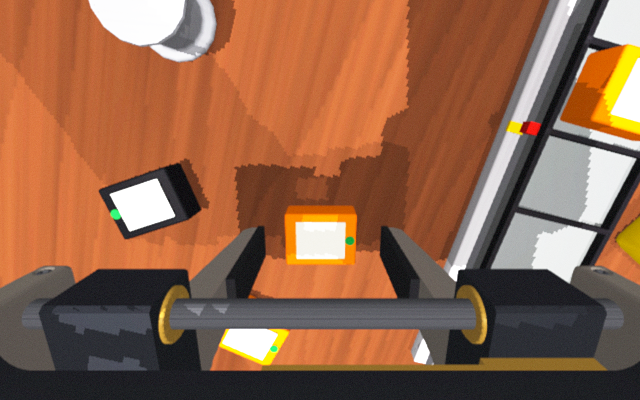

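Request:
{"fn": "carry_out", "kwargs": {
  "steps": [
    [0.2,[-0.1,0,-0.4],[0,0,0]],
    [0.2,[0,0,0],[0,0,0]],
    [1,[0,0,0],[0,0,0]],
    [1,[0,0,0],[0,0,0]],
    [1,[0,0,0],[0,0,0]],
    [1,[0,0,0],[0,0,0]]
  ]
}}

```text
clock: 24.35
position: [0.4839, -0.2474, 0.0227]
ee_rot: [1.891, 2.504, 0.004]
force: [1.6, -0.2, -0.5]
width: 0.474
```

```bash
python3 - <<'E'
from h import *
axes(); b=bay(-.0221); togo2((b[0],b[1],.12),91.9)
E
```

```text
t 24.35 p [ 0.4839 -0.2474  0.0227] w 0.474 F [ 1.6 -0.2 -0.5] xyaw 105.87 tilt [ 0.0047 -0.0007] q [ 0.09  0.61  0.41  2.01 -0.42  0.59  1.06]
d cm [12.34  7.83  9.73] rot [  0.1   0.3 -14. ]
```

Request:
{"fn": "carry_out", "kwargs": {
  "steps": [
    [1,[0,0,3],[0,0.2,0]],
    [1,[0,0,4],[0,0,0]],
    [1,[3,2,3],[0,0,-3.5]],
    [1,[3.5,2,0],[0,0,-3.5]],
    [1,[3.5,2,0],[0,0,-3.5]],
    [1,[2,1.5,0],[0,0,-3.5]],
    [1,[0,0,0],[0,0,0]]
  ]
}}

```text
clock: 25.05
position: [0.6053, -0.1688, 0.1268]
ee_rot: [-2.199, -2.24, -0.004]
force: [-0.6, 0.5, -1.1]
width: 0.477
```

```bash
python3 - <<'E'
from h import *
axes(); b=bay(-.0221); togo2((b[0],b[1],.07),91.9)
E
```

```text
t 25.05 p [ 0.6053 -0.1688  0.1268] w 0.477 F [-0.6  0.5 -1.1] xyaw 91.07 tilt [0.0002 0.0038] q [-0.18  0.59  0.55  1.76 -0.39  0.9   0.56]
d cm [ 0.19 -0.03 -5.68] rot [-0.2  0.   0.8]
```

Request:
{"fn": "carry_out", "kwargs": {
  "steps": [
    [1,[0.3,0.1,-2.5],[-0.2,0,0.8]],
    [1,[0.1,0.1,-2],[0,0,0]],
    [1,[0.1,0.1,-0.5],[0,0,0]],
    [1,[0,0,0],[0,0,0]]
  ]
}}

```text
clock: 25.45
position: [0.6089, -0.1663, 0.0753]
ee_rot: [-2.181, -2.261, 0.002]
force: [1.2, 0.4, -1.3]
width: 0.472
```

```bash
python3 - <<'E'
from h import *
np.set_printoptions(precision=4,suppress=True)
save('wrist','w30.png');axes(); b=bay(-.0221); togo2((b[0],b[1],.049),91.9)
c=cv2.imread('pics/w30.png')[60:300,200:440]; cv2.imwrite('pics/c19.png',cv2.resize(c,None,fx=2.5,fy=2.5,interpolation=cv2.INTER_CUBIC))
E
```

```text
t 25.5 p [ 0.6089 -0.1667  0.0757] w 0.471 F [ 0.2  0.1 -1.1] xyaw 92.03 tilt [-0.001 -0.001] q [-0.16  0.66  0.51  1.78 -0.42  0.82  0.6 ]
d cm [-0.17 -0.24 -2.67] rot [ 0.1 -0.1 -0.1]
```

View pics/c19.png

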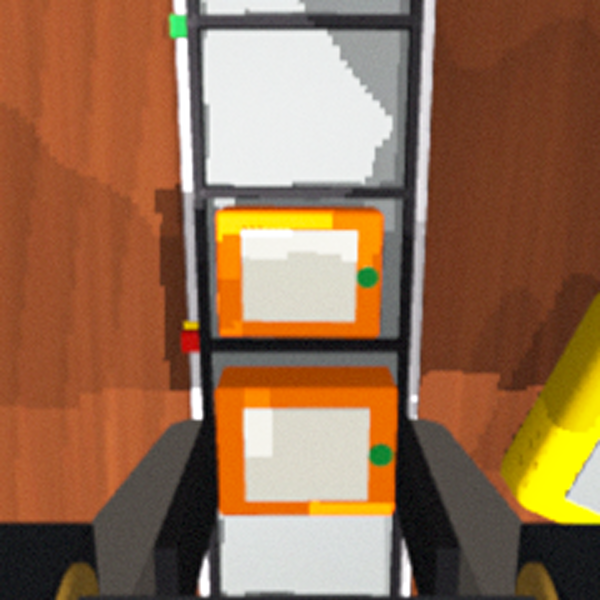

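Request:
{"fn": "carry_out", "kwargs": {
  "steps": [
    [1,[-0.2,-0.4,-0.4],[0,0,0]],
    [1,[0,0,-0.7],[0,0,0]],
    [1,[0,0,-0.3],[0,0,0]],
    [1,[0,0,0],[0,0,0]]
  ]
}}

```text
clock: 25.9
position: [0.6072, -0.173, 0.0633]
ee_rot: [2.182, 2.256, 0.001]
force: [0.2, 0.0, -0.6]
width: 0.475
```

```bash
python3 - <<'E'
from h import *
save('wrist','w31.png');axes(); b=bay(-.0221); togo2((b[0],b[1]-.0015,.049),91.9)
c=cv2.imread('pics/w31.png')[60:300,200:440]; cv2.imwrite('pics/c20.png',cv2.resize(c,None,fx=2.5,fy=2.5,interpolation=cv2.INTER_CUBIC))
E
```

```text
t 25.95 p [ 0.6073 -0.173   0.0634] w 0.475 F [-0.5  0.4 -1. ] xyaw 91.92 tilt [ 0.0028 -0.002 ] q [-0.14  0.68  0.5   1.79 -0.44  0.79  0.62]
d cm [-0.01  0.24 -1.44] rot [ 0.1  0.2 -0. ]
```

View pics/c20.png

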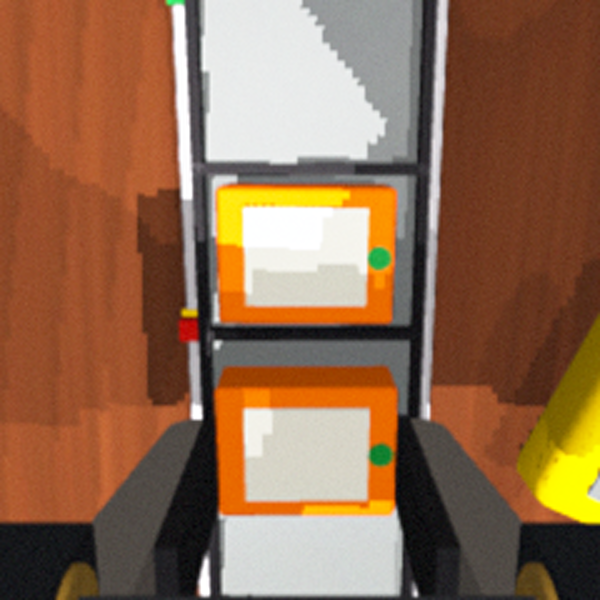

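```bash
python3 - <<'E'
from h import *
np.set_printoptions(precision=4,suppress=True)
o=get_obs()
print(unproj('wrist',(200+312/2.5,60+330/2.5),.031,o), bay(0))
# module near top edge far: front top edge row 388 at top z
print(unproj('wrist',(200+306/2.5,60+388/2.5),o['position'][2]-.0227+.02,o), unproj('wrist',(200+306/2.5,60+514/2.5),o['position'][2]-.0227+.02,o))
E
```

```text
[ 0.6069 -0.1463  0.031 ] [ 0.6065 -0.147 ]
[ 0.6054 -0.1531  0.0607] [ 0.6064 -0.1861  0.0607]
```

Request:
{"fn": "carry_out", "kwargs": {
  "steps": [
    [1,[0,0.05,-0.6],[0,0.1,0]],
    [1,[-0.1,0,-0.5],[0,0,0]],
    [1,[0,0,-0.1],[0,0,0]],
    [1,[0,0,0],[0,0,0]]
  ]
}}

```text
clock: 26.35
position: [0.6065, -0.1721, 0.0506]
ee_rot: [2.182, 2.257, -0.001]
force: [0.4, 0.7, -0.5]
width: 0.474
```

```bash
python3 - <<'E'
from h import *
save('wrist','w32.png');axes(); b=bay(-.0221); togo2((b[0],-.1727,.049),91.9)
c=cv2.imread('pics/w32.png')[60:300,200:440]; cv2.imwrite('pics/c21.png',cv2.resize(c,None,fx=2.5,fy=2.5,interpolation=cv2.INTER_CUBIC))
E
```

```text
t 26.4 p [ 0.6065 -0.1721  0.0507] w 0.474 F [-0.4  0.2 -1.4] xyaw 91.95 tilt [ 0.0014 -0.0019] q [-0.13  0.69  0.49  1.79 -0.45  0.77  0.62]
d cm [ 0.07 -0.06 -0.17] rot [ 0.1  0.1 -0.1]
```

View pics/c21.png

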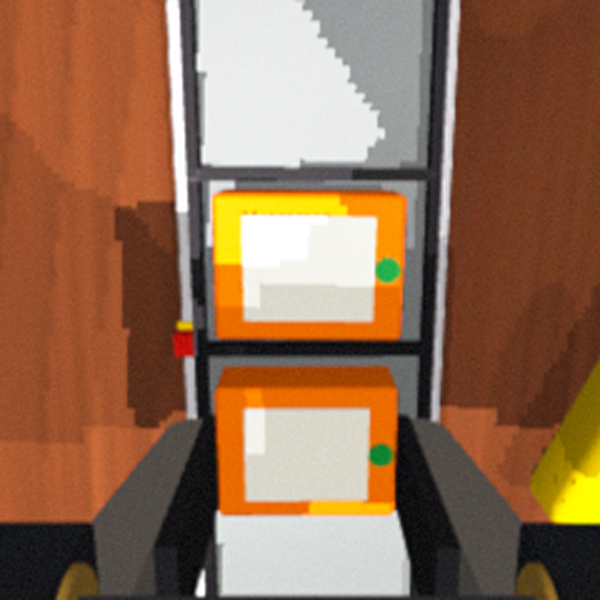

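Good fit. Lower, release, retreat toward D (0.455, −0.327, yaw −12).

Request:
{"fn": "carry_out", "kwargs": {
  "steps": [
    [1,[0,0,-0.2],[0,0,0]],
    [1,[0,0,0],[0,0,0]],
    [0.4,[0,0,0],[0,0,0]],
    [0.3,[0,0,0],[0,0,0]],
    [0.2,[0,0,3],[0,0,0]],
    [0.2,[0,0,4],[0,0,0]],
    [0.2,[-2,-2,2],[0,0,-3]],
    [0.2,[-4,-4,0],[0,0,-4]],
    [0.2,[-4,-4,0],[0,0,-4]],
    [0.2,[-4,-4,0],[0,0,-3]],
    [0.2,[-1,-1.5,0],[0,0,0]],
    [0.2,[0,0,0],[0,0,0]]
  ]
}}

```text
clock: 27.6
position: [0.4617, -0.3214, 0.1442]
ee_rot: [2.441, 1.964, 0.007]
force: [0.4, 0.9, -0.8]
width: 0.799
```

```bash
python3 - <<'E'
from h import *
np.set_printoptions(precision=4,suppress=True)
save('wrist','w33.png');o=get_obs();axes(); togo2((.455,-.327,.10),77.7)
for r in tip_of('module1','wrist')[:6]: print(r['score'],r['point'],unproj('wrist',r['point'],.01,o))
E
```

```text
t 27.65 p [ 0.4624 -0.3203  0.144 ] w 0.8 F [-0.5 -0.2  0.5] xyaw 77.73 tilt [ 0.0085 -0.0034] q [ 0.03  0.47  0.66  1.93 -0.38  0.85  0.68]
d cm [-0.74 -0.67 -4.4 ] rot [ 0.2  0.5 -0. ]
0.78 [222.5, 144.0] [ 0.3759 -0.2493  0.01  ]
0.61 [313.0, 200.0] [ 0.4513 -0.3255  0.01  ]
```

View pics/w33.png

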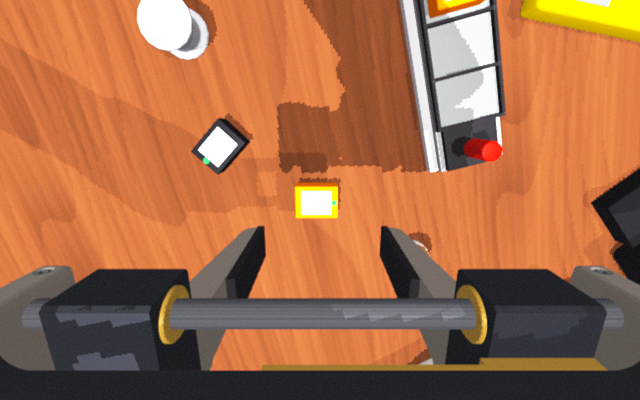

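Request:
{"fn": "carry_out", "kwargs": {
  "steps": [
    [0.2,[-0.7,-0.6,-2.5],[0.2,0.5,0]],
    [0.2,[-0.2,-0.1,-2.5],[0,0.2,0]],
    [0.2,[-0.2,-0.1,-2.5],[0,0.2,0]],
    [0.2,[-0.2,-0.1,-2],[0,0.1,0]],
    [0.2,[0,0,0],[0,0,0]]
  ]
}}

```text
clock: 28.2
position: [0.4606, -0.3183, 0.0453]
ee_rot: [-2.42, -1.993, 0.0]
force: [-0.2, 0.2, 0.3]
width: 0.803
```

```bash
python3 - <<'E'
from h import *
save('wrist','w34.png'); axes(); o=get_obs(); togo2((.4545,-.3275,.021),77.7)
E
```

```text
t 28.25 p [ 0.4615 -0.3186  0.0465] w 0.8 F [ 0.8  0.6 -0.6] xyaw 78.97 tilt [-0.0022  0.0039] q [ 0.12  0.62  0.55  1.97 -0.5   0.69  0.79]
d cm [-0.7  -0.89 -2.55] rot [-0.2 -0.1 -1.3]
```

View pics/w34.png

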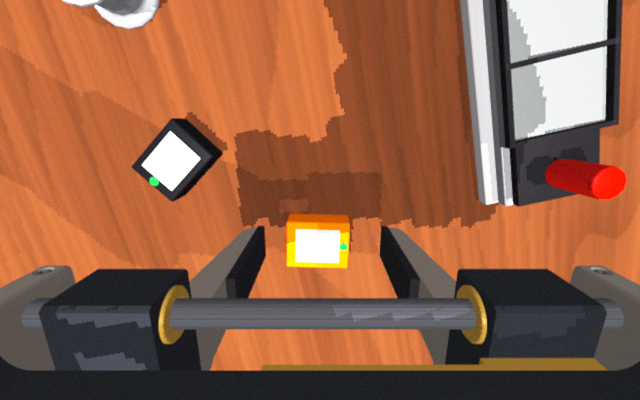

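Request:
{"fn": "carry_out", "kwargs": {
  "steps": [
    [0.2,[-0.5,-0.8,-0.7],[-0.2,0,-1]],
    [0.2,[-0.1,-0.1,-0.9],[0,0.1,0]],
    [0.2,[-0.1,0,-0.5],[0,0,0]],
    [0.2,[0,0,0],[0,0,0]]
  ]
}}

```text
clock: 28.65
position: [0.4577, -0.3276, 0.0264]
ee_rot: [2.438, 1.979, -0.001]
force: [0.5, -0.5, -0.0]
width: 0.8
```

```bash
python3 - <<'E'
from h import *
save('wrist','w35.png'); axes(); o=get_obs(); togo2((.4545,-.3275,.021),77.7)
E
```

```text
t 28.7 p [ 0.458  -0.3277  0.0268] w 0.799 F [-0.5  0.4 -0.3] xyaw 78.12 tilt [ 0.0011 -0.0018] q [ 0.15  0.66  0.53  1.97 -0.53  0.66  0.82]
d cm [-0.35  0.02 -0.58] rot [ 0.1  0.1 -0.4]
```

View pics/w35.png

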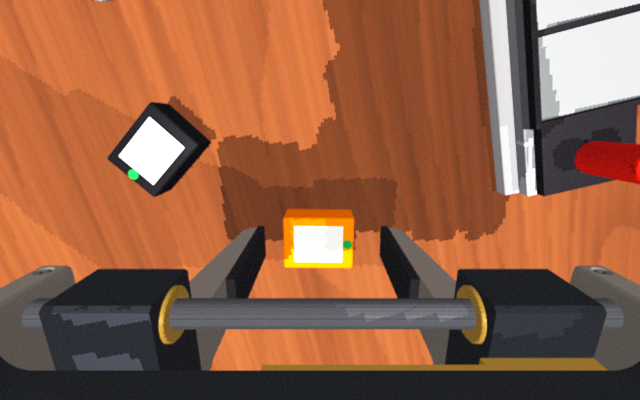

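Request:
{"fn": "carry_out", "kwargs": {
  "steps": [
    [0.2,[-0.2,-0.1,-0.5],[0,0,0]],
    [0.2,[0,0,0],[0,0,0]],
    [1,[0,0,0],[0,0,0]],
    [1,[0,0,0],[0,0,0]],
    [1,[0,0,0],[0,0,0]],
    [1,[0,0,0],[0,0,0]]
  ]
}}

```text
clock: 29.3
position: [0.4563, -0.3292, 0.0224]
ee_rot: [2.437, 1.977, 0.001]
force: [1.2, 0.3, -0.9]
width: 0.478
```

```bash
python3 - <<'E'
from h import *
axes(); b=bay(-.0663); togo2((b[0],b[1],.12),91.9)
E
```

```text
t 29.3 p [ 0.4563 -0.3292  0.0224] w 0.478 F [ 1.2  0.3 -0.9] xyaw 78.1 tilt [ 0.0028 -0.0024] q [ 0.16  0.66  0.53  1.97 -0.54  0.65  0.83]
d cm [15.24 11.59  9.76] rot [ 0.1  0.2 13.8]
```

Request:
{"fn": "carry_out", "kwargs": {
  "steps": [
    [1,[0,0,3],[0,0,0]],
    [1,[0,0,4],[0,0,0]],
    [1,[3,2.5,3],[0,0,3]],
    [1,[4,3,0],[0,0,3]],
    [1,[4,3,0],[0,0,3]],
    [1,[3.5,2.5,0],[0,0,3]],
    [1,[0,0,0],[0,0,0]]
  ]
}}

```text
clock: 30.0
position: [0.6035, -0.2142, 0.1268]
ee_rot: [2.214, 2.224, 0.002]
force: [-0.2, 0.9, -1.9]
width: 0.473
```

```bash
python3 - <<'E'
from h import *
axes(); b=bay(-.0663); togo2((b[0],b[1],.07),91.9)
E
```

```text
t 30.0 p [ 0.6035 -0.2142  0.1268] w 0.473 F [-0.2  0.9 -1.9] xyaw 90.24 tilt [ 0.0031 -0.0015] q [-0.12  0.61  0.57  1.74 -0.4   0.91  0.62]
d cm [ 0.52  0.09 -5.68] rot [0.1 0.2 1.7]
```

Request:
{"fn": "carry_out", "kwargs": {
  "steps": [
    [1,[0.5,0.1,-2.5],[0,0.1,1.7]],
    [1,[0.1,0.1,-2],[0,0,0]],
    [1,[0.1,0,-1],[0,0,0]],
    [1,[0,0,0],[0,0,0]]
  ]
}}

```text
clock: 30.4
position: [0.6112, -0.2103, 0.0698]
ee_rot: [2.177, 2.262, -0.0]
force: [-0.5, 0.5, -2.0]
width: 0.479
```

```bash
python3 - <<'E'
from h import *
np.set_printoptions(precision=4,suppress=True)
save('wrist','w36.png');axes(); b=bay(-.0663); togo2((b[0],b[1],.049),91.9)
c=cv2.imread('pics/w36.png')[60:300,200:440]; cv2.imwrite('pics/c22.png',cv2.resize(c,None,fx=2.5,fy=2.5,interpolation=cv2.INTER_CUBIC))
E
```

```text
t 30.45 p [ 0.6114 -0.2107  0.0706] w 0.47 F [-0.8  0.5 -1.8] xyaw 92.19 tilt [ 0.0021 -0.0019] q [-0.09  0.69  0.52  1.74 -0.44  0.82  0.67]
d cm [-0.27 -0.25 -2.16] rot [ 0.1  0.1 -0.3]
```

View pics/c22.png

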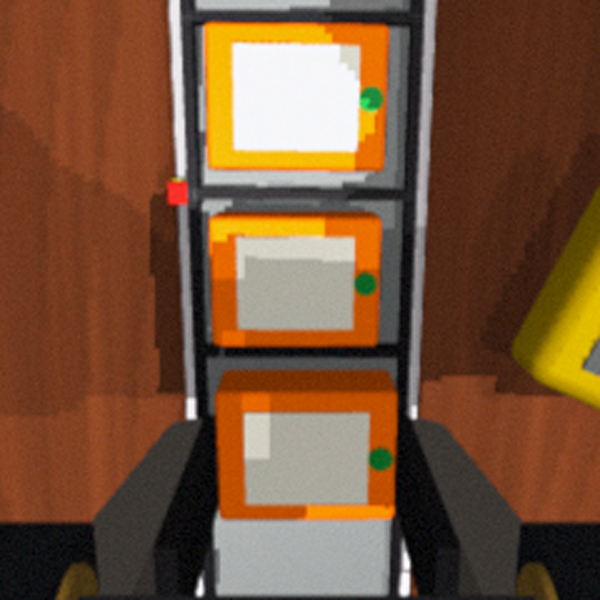

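```bash
python3 - <<'E'
from h import *
np.set_printoptions(precision=4,suppress=True)
o=get_obs(); zt=o['position'][2]-.0224+.02
print(unproj('wrist',(200+305/2.5,60+350/2.5),.031,o), bay(-.0442))
a,b=unproj('wrist',(200+306/2.5,60+391/2.5),zt,o), unproj('wrist',(200+306/2.5,60+518/2.5),zt,o); print(a,b,(a+b)/2)
E
```

```text
[ 0.6093 -0.1918  0.031 ] [ 0.608  -0.1912]
[ 0.6094 -0.1916  0.0682] [ 0.6107 -0.2248  0.0682] [ 0.6101 -0.2082  0.0682]
```

Request:
{"fn": "carry_out", "kwargs": {
  "steps": [
    [1,[-0.15,-0.55,-0.3],[0,0.1,-0.3]],
    [1,[0,0,-0.6],[0,0,0]],
    [1,[0,0,0],[0,0,0]]
  ]
}}

```text
clock: 30.75
position: [0.6102, -0.2185, 0.0632]
ee_rot: [2.184, 2.252, -0.0]
force: [0.1, -0.2, -0.9]
width: 0.476
```

```bash
python3 - <<'E'
from h import *
np.set_printoptions(precision=4,suppress=True)
save('wrist','w37.png');axes(); b=bay(-.0663); togo2((b[0]+.0005,b[1]-.003,.049),91.9)
c=cv2.imread('pics/w37.png')[60:300,200:440]; cv2.imwrite('pics/c23.png',cv2.resize(c,None,fx=2.5,fy=2.5,interpolation=cv2.INTER_CUBIC))
E
```

```text
t 30.8 p [ 0.6104 -0.219   0.0637] w 0.478 F [-0.9  0.3 -1.1] xyaw 91.73 tilt [ 0.0037 -0.0038] q [-0.07  0.7   0.51  1.74 -0.45  0.81  0.68]
d cm [-0.12  0.27 -1.47] rot [0.2 0.2 0.2]
```

View pics/c23.png

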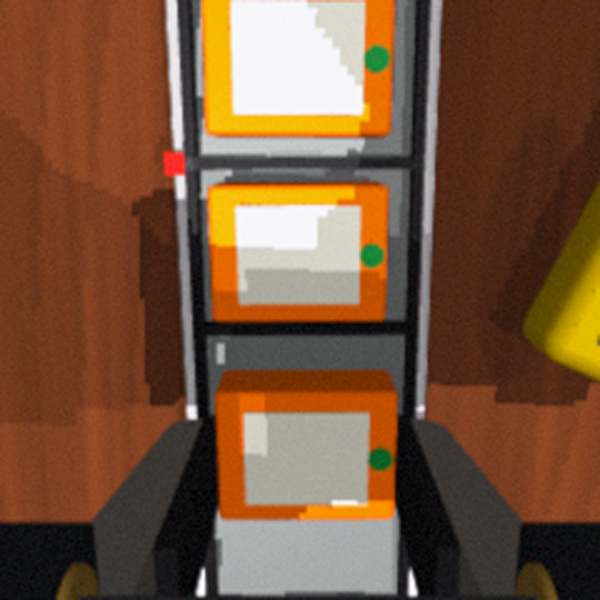

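Request:
{"fn": "carry_out", "kwargs": {
  "steps": [
    [1,[-0.1,0.25,-0.3],[0.2,0.2,0.2]],
    [1,[-0.05,0,-0.4],[0,0,0]],
    [1,[0,0,0],[0,0,0]]
  ]
}}

```text
clock: 31.1
position: [0.6092, -0.2165, 0.0571]
ee_rot: [2.183, 2.258, 0.001]
force: [-0.3, 0.9, -1.0]
width: 0.476
```

```bash
python3 - <<'E'
from h import *
np.set_printoptions(precision=4,suppress=True)
save('wrist','w38.png');axes(); b=bay(-.0663); togo2((b[0]+.0005,b[1]-.003,.049),91.9)
c=cv2.imread('pics/w38.png')[60:300,200:440]; cv2.imwrite('pics/c24.png',cv2.resize(c,None,fx=2.5,fy=2.5,interpolation=cv2.INTER_CUBIC))
E
```

```text
t 31.15 p [ 0.6094 -0.2164  0.0573] w 0.474 F [ 0.3  0.5 -0.6] xyaw 91.94 tilt [ 0.0017 -0.0001] q [-0.07  0.71  0.51  1.75 -0.45  0.81  0.69]
d cm [-0.02  0.02 -0.83] rot [ 0.   0.1 -0. ]
```

View pics/c24.png

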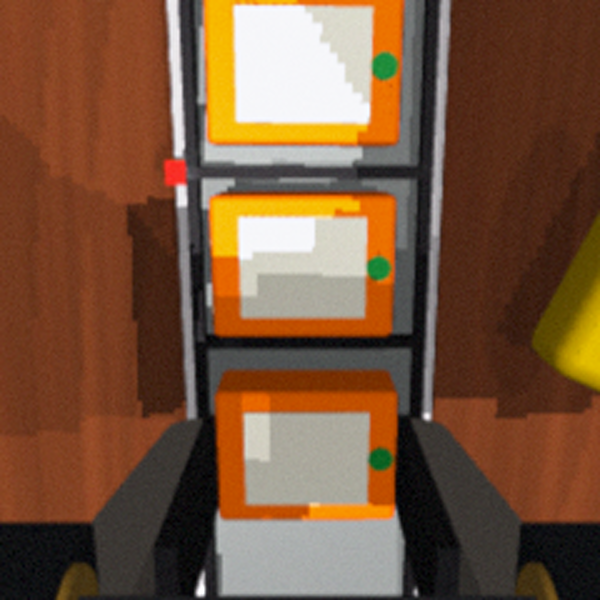

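Request:
{"fn": "carry_out", "kwargs": {
  "steps": [
    [1,[0,0,-0.4],[0,0,0]],
    [1,[0,0,-0.25],[0,0,0]],
    [1,[0,0,0],[0,0,0]]
  ]
}}

```text
clock: 31.45
position: [0.6096, -0.2163, 0.0503]
ee_rot: [2.182, 2.258, 0.002]
force: [0.3, 0.8, -2.1]
width: 0.471
```

```bash
python3 - <<'E'
from h import *
save('wrist','w39.png');axes(); b=bay(-.0663); togo2((b[0]+.0005,b[1]-.003,.049),91.9)
c=cv2.imread('pics/w39.png')[60:300,200:440]; cv2.imwrite('pics/c25.png',cv2.resize(c,None,fx=2.5,fy=2.5,interpolation=cv2.INTER_CUBIC))
E
```

```text
t 31.5 p [ 0.6096 -0.2163  0.0505] w 0.475 F [-0.  -0.5 -1.9] xyaw 91.96 tilt [ 0.0021 -0.0002] q [-0.07  0.72  0.5   1.75 -0.46  0.79  0.69]
d cm [-0.04  0.01 -0.15] rot [ 0.   0.1 -0.1]
```

View pics/c25.png

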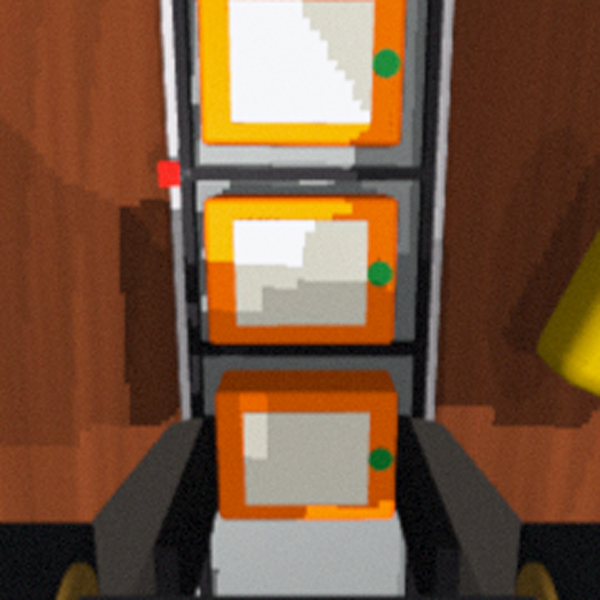

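Request:
{"fn": "carry_out", "kwargs": {
  "steps": [
    [1,[0,0,-0.15],[0,0,0]],
    [1,[0,0,0],[0,0,0]],
    [0.4,[0,0,0],[0,0,0]],
    [0.3,[0,0,0],[0,0,0]],
    [0.2,[0,0,3],[0,0,0]],
    [0.2,[0,0,4],[0,0,0]],
    [0.2,[0,-2,4],[0,0,0]],
    [0.3,[0,-4,1],[0,0,0]],
    [0.4,[0,-3,0],[0,0,0]],
    [0.4,[0,0,0],[0,0,0]]
  ]
}}

```text
clock: 32.5
position: [0.61, -0.3078, 0.1757]
ee_rot: [2.175, 2.261, 0.003]
force: [0.1, 0.5, -0.4]
width: 0.603
```

```bash
python3 - <<'E'
from h import *
np.set_printoptions(precision=4,suppress=True)
save('wrist','w40.png');o=get_obs();save('scene','s40.png');axes(); print(MID-UY*.157); 
for r in tip_of('carrier_post','wrist')[:2]: print(r['score'],r['point'],unproj('wrist',r['point'],.048,o))
c=cv2.imread('pics/s40.png')[120:300,180:440]; cv2.imwrite('pics/c26.png',cv2.resize(c,None,fx=3,fy=3,interpolation=cv2.INTER_CUBIC))
E
```

```text
t 32.6 p [ 0.6108 -0.303   0.1745] w 0.601 F [-0.1  0.9 -1.3] xyaw 92.43 tilt [0.0031 0.0021] q [ 0.02  0.62  0.58  1.59 -0.38  1.04  0.75]
[ 0.6117 -0.3039]
0.63 [323.8, 189.4] [ 0.6111 -0.2992  0.048 ]
```

View pics/w40.png

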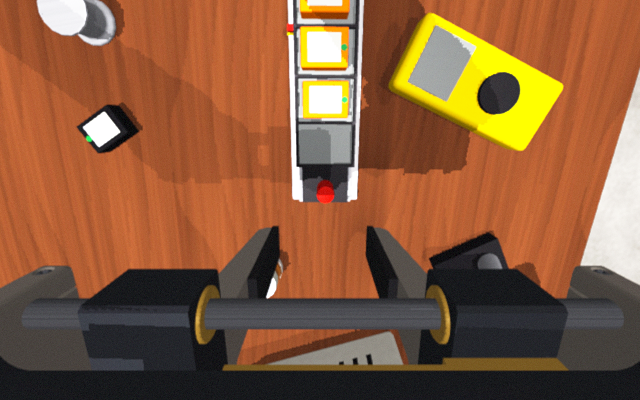

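View pics/c26.png

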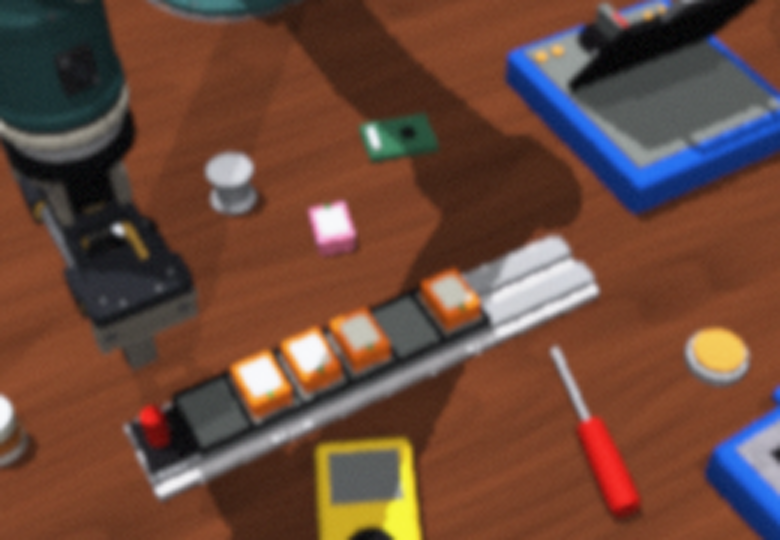

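```bash
python3 - <<'E'
from h import *
np.set_printoptions(precision=3,suppress=True)
for p in [(420,127),(430,145),(455,137),(447,122)]:
    print(p,unproj('top',p,.0),unproj('top',p,.06))
togo2((.6117,-.3037,.10),92)
E
```

```text
(420, 127) [ 0.813 -0.361  0.   ] [ 0.787 -0.344  0.06 ]
(430, 145) [ 0.757 -0.39   0.   ] [ 0.734 -0.371  0.06 ]
(455, 137) [ 0.785 -0.465  0.   ] [ 0.76  -0.442  0.06 ]
(447, 122) [ 0.832 -0.443  0.   ] [ 0.804 -0.422  0.06 ]
d cm [ 0.07 -0.23 -7.39] rot [-0.2  0.1 -0.5]
```

Request:
{"fn": "carry_out", "kwargs": {
  "steps": [
    [0.4,[0.1,-0.2,-2.5],[-0.2,0.1,-0.5]],
    [0.4,[0.1,0.1,-2.5],[0,0,0]],
    [0.4,[0.1,0.1,-1.5],[0,0,0]],
    [0.4,[0,0,0],[0,0,0]]
  ]
}}

```text
clock: 33.05
position: [0.6159, -0.2932, 0.1056]
ee_rot: [-2.17, -2.267, -0.005]
force: [-0.3, 0.1, -0.7]
width: 0.603
```

```bash
python3 - <<'E'
from h import *
save('wrist','w41.png');axes();togo2((.6117,-.3037,.048),92)
E
```

```text
t 33.1 p [ 0.6164 -0.2935  0.1067] w 0.598 F [ 0.1 -0.1  0.3] xyaw 92.51 tilt [0.0012 0.0042] q [ 0.03  0.7   0.54  1.63 -0.43  0.94  0.77]
d cm [-0.47 -1.02 -5.87] rot [-0.2  0.1 -0.5]
```

View pics/w41.png

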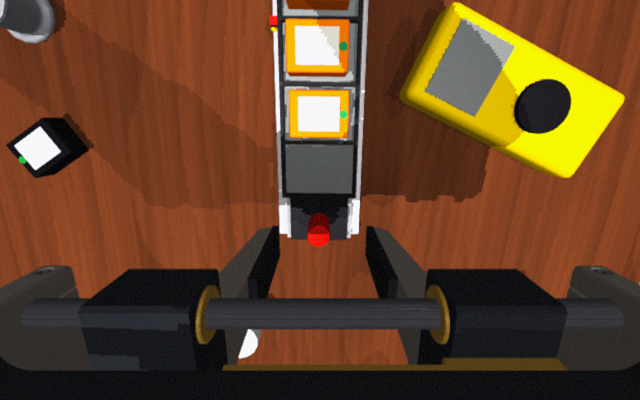

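```bash
python3 - <<'E'
from h import *
np.set_printoptions(precision=4,suppress=True)
o=get_obs()
print(unproj('wrist',(318,236),.06,o), proj('wrist',(.6117,-.3037,.06),o))
c=cv2.imread('pics/w41.png')[180:260,270:370]; cv2.imwrite('pics/c27.png',cv2.resize(c,None,fx=6,fy=6,interpolation=cv2.INTER_CUBIC))
E
```

```text
[ 0.6124 -0.305   0.06  ] [317.1938 234.4011]
```

View pics/c27.png

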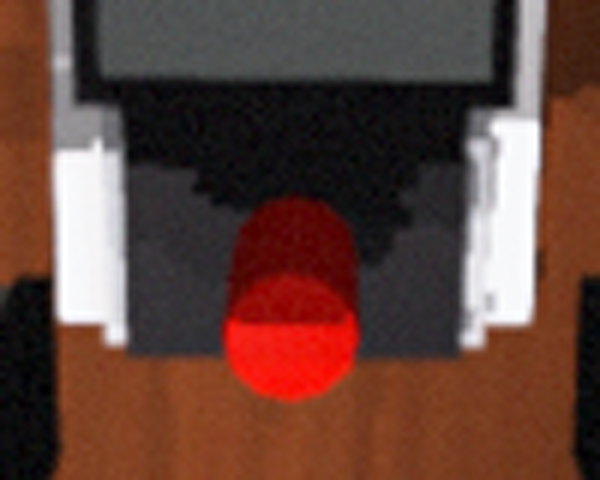

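Request:
{"fn": "carry_out", "kwargs": {
  "steps": [
    [0.4,[-0.45,-1.1,-1],[-0.2,0.1,-0.5]],
    [0.4,[0.05,0,-2],[0,0,0]],
    [0.4,[0.05,0,-1.8],[0,0,0]],
    [0.4,[0,0,0],[0,0,0]]
  ]
}}

```text
clock: 33.5
position: [0.614, -0.307, 0.0595]
ee_rot: [2.179, 2.256, 0.002]
force: [-0.4, 0.9, -0.3]
width: 0.597
```

```bash
python3 - <<'E'
from h import *
save('wrist','w42.png');axes();togo2((.612,-.3045,.049),92)
E
```

```text
t 33.55 p [ 0.6147 -0.3074  0.0608] w 0.606 F [-0.1 -0.4 -0.6] xyaw 91.98 tilt [ 0.0057 -0.0034] q [ 0.07  0.76  0.52  1.64 -0.46  0.86  0.8 ]
d cm [-0.27  0.29 -1.18] rot [0.2 0.3 0. ]
```

View pics/w42.png

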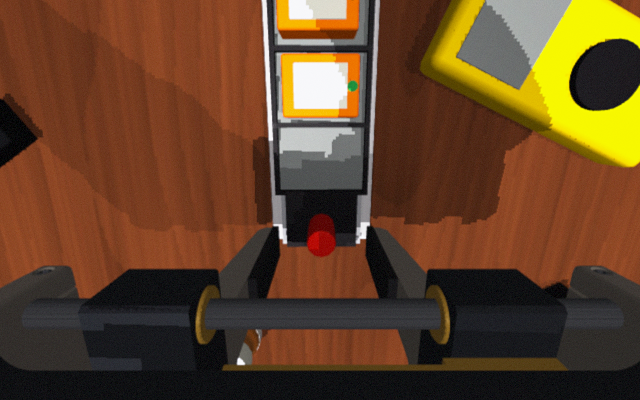

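Request:
{"fn": "carry_out", "kwargs": {
  "steps": [
    [0.4,[-0.3,0.3,-0.6],[0.2,0.3,0]],
    [0.4,[0,0,-0.4],[0,0,0]],
    [0.6,[0,0,0],[0,0,0]],
    [1,[0,0,0],[0,0,0]],
    [1,[0,0,0],[0,0,0]],
    [1,[0,0,0],[0,0,0]],
    [1,[0,0,0],[0,0,0]]
  ]
}}

```text
clock: 34.25
position: [0.6133, -0.3056, 0.0534]
ee_rot: [2.18, 2.256, 0.003]
force: [0.7, 0.2, -1.1]
width: 0.185
```

```bash
python3 - <<'E'
from h import *
save('wrist','w43.png');axes()
E
```

```text
t 34.3 p [ 0.6132 -0.3056  0.0533] w 0.185 F [ 0.2 -0.1  0.5] xyaw 91.97 tilt [ 0.0048 -0.0017] q [ 0.07  0.77  0.51  1.65 -0.47  0.85  0.81]
```

View pics/w43.png

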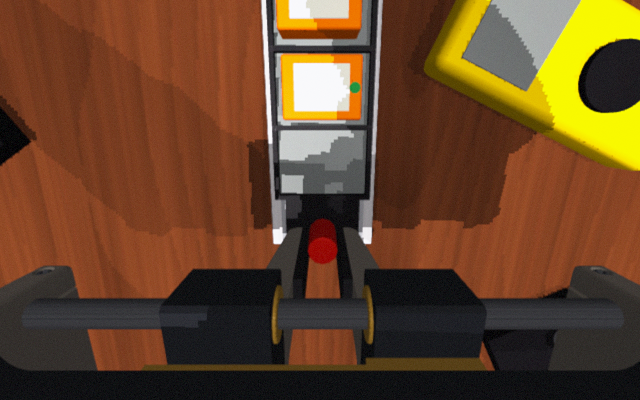

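Request:
{"fn": "carry_out", "kwargs": {
  "steps": [
    [1,[0,1,0],[0,0,0]],
    [1,[-0.05,1.2,0],[0,0,0]],
    [1,[-0.05,1.2,0],[0,0,0]],
    [1,[-0.05,1.2,0],[0,0,0]],
    [1,[-0.05,1.2,0],[0,0,0]],
    [1,[0,0,0],[0,0,0]]
  ]
}}

```text
clock: 34.9
position: [0.6114, -0.255, 0.0533]
ee_rot: [2.173, 2.239, -0.011]
force: [-0.5, 2.1, -0.9]
width: 0.183
```

```bash
python3 - <<'E'
from h import *
save('wrist','w44.png');axes();togo2((.6102,-.2157,.0533),92)
E
```

```text
t 34.95 p [ 0.6115 -0.2557  0.0534] w 0.189 F [-0.   0.8  0.5] xyaw 91.67 tilt [ 0.0109 -0.0202] q [-0.03  0.73  0.52  1.72 -0.46  0.8   0.73]
d cm [-0.13  4.   -0.01] rot [1.2 0.6 0.3]
```

View pics/w44.png

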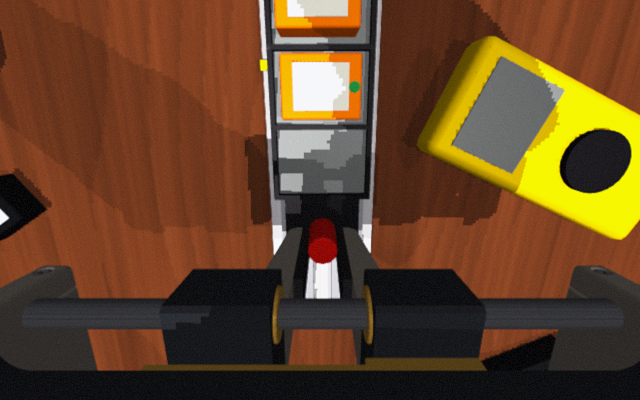

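Request:
{"fn": "carry_out", "kwargs": {
  "steps": [
    [1,[-0.05,1.1,0],[0.6,0.3,0]],
    [1,[-0.05,1.1,0],[0.6,0.3,0]],
    [1,[0,0.6,0],[0,0,0]],
    [1,[0,0,0],[0,0,0]]
  ]
}}

```text
clock: 35.35
position: [0.6105, -0.2278, 0.0533]
ee_rot: [2.189, 2.251, 0.0]
force: [1.5, -0.3, -1.3]
width: 0.183
```

```bash
python3 - <<'E'
from h import *
axes();togo2((.6102,-.2157,.0533),92)
E
```

```text
t 35.35 p [ 0.6105 -0.2278  0.0533] w 0.183 F [ 1.5 -0.3 -1.3] xyaw 91.6 tilt [ 0.0011 -0.0007] q [-0.06  0.72  0.52  1.73 -0.47  0.81  0.71]
d cm [-0.03  1.21 -0.  ] rot [0.  0.1 0.4]
```

Request:
{"fn": "carry_out", "kwargs": {
  "steps": [
    [1,[0,0.7,0],[0,0,0]],
    [1,[0,0.2,0],[0,0,0]],
    [1,[0,0,0],[0,0,0]]
  ]
}}

```text
clock: 35.65
position: [0.6104, -0.2272, 0.0534]
ee_rot: [2.186, 2.237, -0.01]
force: [1.6, 0.4, -0.5]
width: 0.187
```

```bash
python3 - <<'E'
from h import *
axes();togo2((.6102,-.2157,.0533),92); save('wrist','w45.png')
c=cv2.imread('pics/w45.png')[0:260,200:440]; cv2.imwrite('pics/c28.png',cv2.resize(c,None,fx=2.3,fy=2.3,interpolation=cv2.INTER_CUBIC))
E
```

```text
t 35.65 p [ 0.6104 -0.2272  0.0534] w 0.187 F [ 1.6  0.4 -0.5] xyaw 91.32 tilt [ 0.0051 -0.0138] q [-0.07  0.72  0.52  1.74 -0.46  0.8   0.69]
d cm [-0.02  1.15 -0.01] rot [0.8 0.3 0.7]
```

View pics/w45.png

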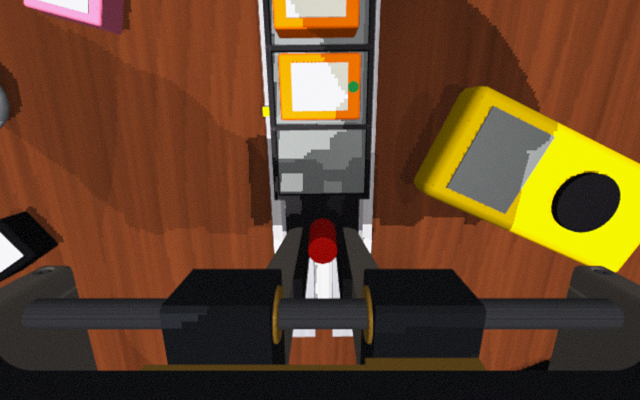

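Request:
{"fn": "carry_out", "kwargs": {
  "steps": [
    [1,[0,0.8,0],[0.5,0.2,0.4]],
    [1,[0,0,0],[0,0,0]]
  ]
}}

```text
clock: 35.9
position: [0.6103, -0.2238, 0.0534]
ee_rot: [2.183, 2.245, -0.009]
force: [0.9, 3.1, -1.1]
width: 0.187
```

```bash
python3 - <<'E'
from h import *
axes();togo2((.6102,-.2157,.0533),92)
E
```

```text
t 35.9 p [ 0.6103 -0.2238  0.0534] w 0.187 F [ 0.9  3.1 -1.1] xyaw 91.59 tilt [ 0.0033 -0.0116] q [-0.07  0.72  0.52  1.74 -0.46  0.8   0.69]
d cm [-0.01  0.81 -0.01] rot [0.7 0.2 0.4]
```

Request:
{"fn": "carry_out", "kwargs": {
  "steps": [
    [1,[0,0.7,0],[0.5,0.2,0.3]],
    [1,[0,0,0],[0,0,0]]
  ]
}}

```text
clock: 36.1
position: [0.6101, -0.216, 0.0533]
ee_rot: [2.185, 2.257, -0.002]
force: [0.4, 6.4, 1.2]
width: 0.185
```

```bash
python3 - <<'E'
from h import *
axes();togo2((.6102,-.2157,.0533),92)
E
```

```text
t 36.1 p [ 0.6101 -0.216   0.0533] w 0.185 F [0.4 6.4 1.2] xyaw 91.87 tilt [-0.0009 -0.0011] q [-0.08  0.72  0.52  1.74 -0.46  0.8   0.69]
d cm [0.01 0.03 0.  ] rot [ 0.1 -0.1  0.1]
```

Request:
{"fn": "carry_out", "kwargs": {
  "steps": [
    [1,[0,0,0],[0,0,0]],
    [1,[0,0,0],[0,0,0]]
  ]
}}

```text
clock: 36.3
position: [0.6101, -0.2155, 0.0534]
ee_rot: [2.184, 2.258, -0.002]
force: [1.1, -1.3, -2.5]
width: 0.183
```

```bash
python3 - <<'E'
from h import *
axes();togo2((.6102,-.2157,.0533),92);o=get_obs(); print(np.dot(np.array(o['position'])[:2]-[.6132,-.3056],UY))
E
```

```text
t 36.3 p [ 0.6101 -0.2155  0.0534] w 0.183 F [ 1.1 -1.3 -2.5] xyaw 91.92 tilt [-0.0008 -0.0011] q [-0.08  0.72  0.52  1.74 -0.46  0.8   0.69]
d cm [ 0.01 -0.02 -0.01] rot [ 0.1 -0.   0.1]
0.09010440188353751
```

90.1 mm with the force settled: it is in the detent. Release and retreat up.

Request:
{"fn": "carry_out", "kwargs": {
  "steps": [
    [0.8,[0,0,0],[0,0,0]],
    [0.6,[0,0,0],[0,0,0]],
    [0.5,[0,0,0],[0,0,0]],
    [0.5,[0,0,2],[0,0,0]],
    [0.5,[0,0,4],[0,0,0]],
    [0.5,[0,-2,4],[0,0,0]],
    [0.5,[-2,-4,3],[0,0,0]],
    [0.5,[-3,-4,0],[0,0,0]],
    [0.5,[-3,-4,0],[0,0,0]],
    [0.5,[-3,-4,0],[0,0,0]],
    [0.5,[0,0,0],[0,0,0]]
  ]
}}

```text
clock: 37.4
position: [0.4958, -0.3976, 0.1898]
ee_rot: [2.176, 2.263, -0.005]
force: [0.2, -0.9, -0.7]
width: 0.499
```

```bash
python3 - <<'E'
from h import *
np.set_printoptions(precision=4,suppress=True)
save('top','t50.png');save('scene','s50.png');o=get_obs();save('wrist','w50.png');axes()
for r in tip_of('carrier_post','top')[:1]: print(r, unproj('top',r['point'],.048))
c=cv2.imread('pics/t50.png')[130:300,140:440]; cv2.imwrite('pics/c30.png',cv2.resize(c,None,fx=2.6,fy=2.6,interpolation=cv2.INTER_CUBIC))
c=cv2.imread('pics/s50.png')[90:290,200:480]; cv2.imwrite('pics/c31.png',cv2.resize(c,None,fx=2.8,fy=2.8,interpolation=cv2.INTER_CUBIC))
E
```

```text
t 37.55 p [ 0.5025 -0.3896  0.1885] w 0.503 F [-0.   0.4  0.4] xyaw 92.93 tilt [0.0011 0.0018] q [ 0.16  0.53  0.62  1.71 -0.36  1.02  0.96]
{'point': [373.3, 187.1], 'score': 0.58} [ 0.6098 -0.2134  0.048 ]
```

View pics/c30.png

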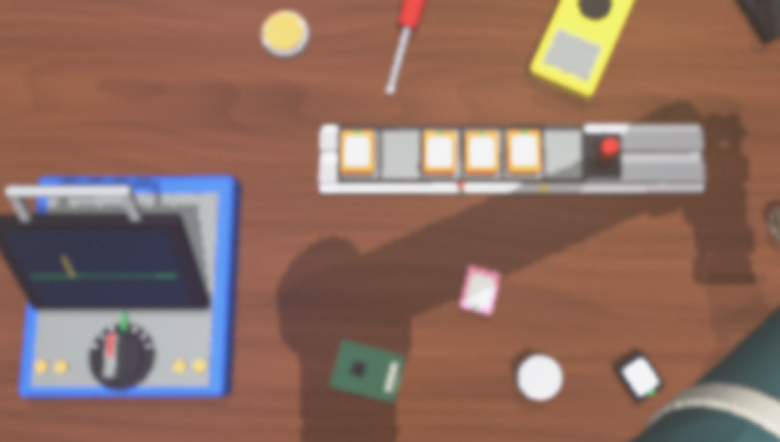

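View pics/c31.png

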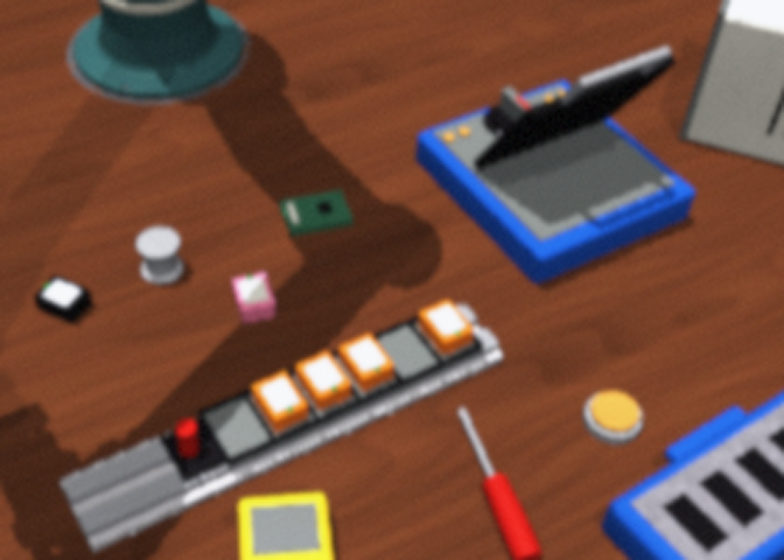

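View pics/w50.png

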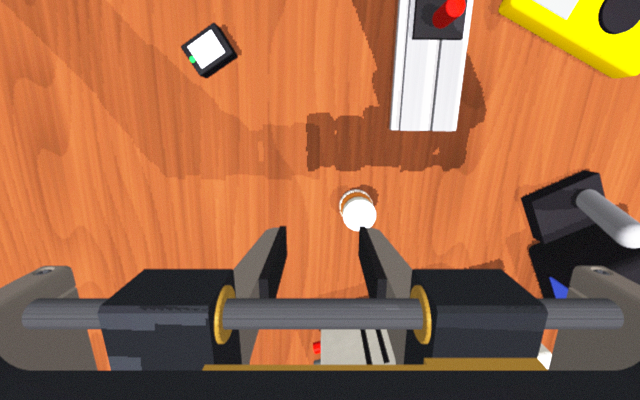

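```bash
python3 - <<'E'
from h import *
def red(f):
    im=cv2.imread(f).astype(int); m=(im[...,2]>150)&(im[...,1]<90)&(im[...,0]<90)
    ys,xs=np.nonzero(m); k=(ys>170)&(ys<196)&(xs>350)&(xs<420); return xs[k].mean(),ys[k].mean()
a,b=red('pics/top1.png'),red('pics/t50.png'); print(a,b)
A,B=unproj('top',a,.058),unproj('top',b,.058); print(A,B,(B-A)[:2]@UY)
c=cv2.imread('pics/t50.png')[170:215,255:385]; cv2.imwrite('pics/c32.png',cv2.resize(c,None,fx=6,fy=6,interpolation=cv2.INTER_CUBIC))
c=cv2.imread('pics/t50.png')[240:290,155:225]; cv2.imwrite('pics/c33.png',cv2.resize(c,None,fx=8,fy=8,interpolation=cv2.INTER_CUBIC))
E
```

```text
(np.float64(407.5), np.float64(186.0)) (np.float64(373.8), np.float64(186.0))
[ 0.61335088 -0.30579743  0.058     ] [ 0.61040188 -0.21333403  0.058     ] 0.09251033434984911
```

View pics/c32.png

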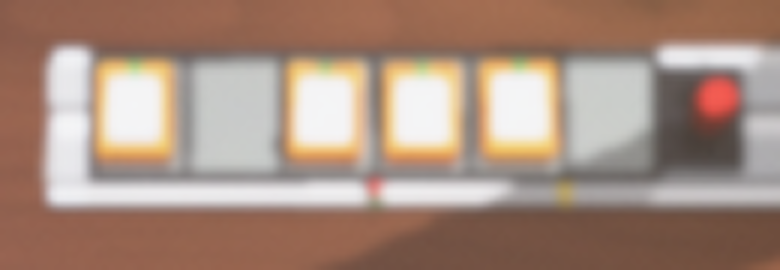

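View pics/c33.png

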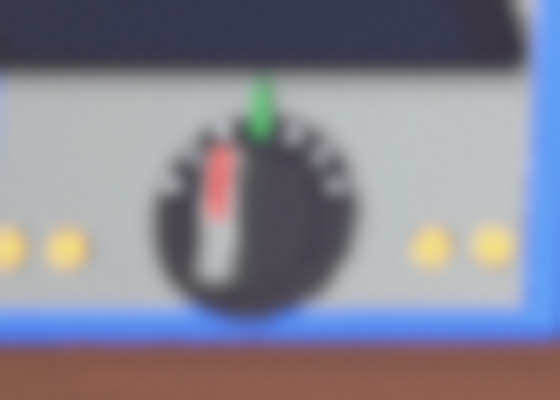

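```bash
python3 -c "
from bench import close_job; print(close_job())"
```

```text
the job is handed in; nothing more can be done
None
```

The job is done and handed in, at about 38 s on the robot's clock against the 210 s limit.

- **Display:** I raised it by its bar. The arm's path gave 59.6°. Fitting the bar ends afterwards gave about 60° from the top camera, 59° from the scene camera and 59.6° from the wrist camera. It had not moved in the last picture.
- **Zero knob:** I turned it from about −62° to zero. Close up, the pointer lies over the green tick, and in the last top picture it is parallel to it within a degree or two.
- **Modules:** Four orange modules were there, and each lies flat in its own bay. I placed them while the carrier was at the loading station. The pink and black look-alikes and the other things on the bench were left alone and look undisturbed.
- **Carrier:** I slid it by its post to the test station. The tool travelled 90.1 mm and felt the detent pull in. The red index stands on the green mark in the last picture.

Two readings disagreed slightly:
- **Carrier travel:** Measuring the red post in the top camera gave 92.5 mm, but one pixel there is about 2.7 mm. I trusted the tool travel, the felt detent and the mark.
- **Display radius:** The grip's radius from the hinge grew about 2 mm while lifting. That is why I checked the angle with the cameras.

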